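# Rotate and restock the solder-paste row on the repair bench

## Task

Restock the row of solder-paste jars on the bench shelf, oldest stock first: put the used-up open jar from the front of the row into the delivery carton, pull the older jars forward to the front lip, close together and in the order they stand, and place new jars from the carton behind them until the row holds four. Only when the row is full, put every jar left over into the reserve tray, beginning with pocket one and skipping none. Set the full jars down upright, do not drop them, and leave everything else on the bench and shelf where it is.

Things in the scene. Friction and masses are not known exactly. Their poses are not given: they have to be found in the camera images.
- shelf: low wooden shelf, fixed, 261 mm deep (x, front to back) x 230 mm wide (y, to the left seen from the front), floor 70 mm above the table; origin on the table under its middle. Front lip, back stop and lane dividers (4 mm thick) stand 18 mm above the floor. Jar row = left lane: centre line y = +45 mm, inside 62 mm wide, from x = -120 mm (lip) to +120 mm. Right lane: two spools that stay put
- row_1 (a point): place 1 of the jar row (the front): where the centre of a jar standing there belongs, 33 mm above the shelf's floor; places are 56 mm apart along x, the first 30 mm from the lip's inner face; axes as the shelf's
- row_2 (a point): place 2 of the jar row: where the centre of a jar standing there belongs, 33 mm above the shelf's floor; places are 56 mm apart along x, the first 30 mm from the lip's inner face; axes as the shelf's
- row_3 (a point): place 3 of the jar row: where the centre of a jar standing there belongs, 33 mm above the shelf's floor; places are 56 mm apart along x, the first 30 mm from the lip's inner face; axes as the shelf's
- row_4 (a point): place 4 of the jar row (the back): where the centre of a jar standing there belongs, 33 mm above the shelf's floor; places are 56 mm apart along x, the first 30 mm from the lip's inner face; axes as the shelf's
- carton_in (a point): centre of the inner floor of the delivery carton, a fixed shallow cardboard tray 200 x 165 mm outside (x, y), walls 4 mm thick and 22 mm high, floor 5 mm above the table. New jars stand in it in two rows of three places: x = -60, 0, 60 mm, y = 45, -45 mm; the place at x = 60, y = -45 mm is free at the start
- pocket_1 (a point): pocket 1 (1 white dot) of the reserve tray, a fixed black block 212 x 104 x 30 mm with three round pockets, 59 mm wide and 20 mm deep, 65 mm apart along its x axis: where the centre of a jar seated in this pocket belongs, 43 mm above the table
- pocket_2 (a point): pocket 2 (2 white dots) of the reserve tray, a fixed black block 212 x 104 x 30 mm with three round pockets, 59 mm wide and 20 mm deep, 65 mm apart along its x axis: where the centre of a jar seated in this pocket belongs, 43 mm above the table
- pocket_3 (a point): pocket 3 (3 white dots) of the reserve tray, a fixed black block 212 x 104 x 30 mm with three round pockets, 59 mm wide and 20 mm deep, 65 mm apart along its x axis: where the centre of a jar seated in this pocket belongs, 43 mm above the table
- old1_mid (a point): older stock, in the jar row at the start (old1 stands ahead of old2; one of the two may be absent): a closed, straight-sided round jar of solder paste with a screw lid, 50 mm in diameter, 66 mm tall, about 250 g; this point is its centre, 33 mm above its underside; its z axis points up when it stands
- old2_mid (a point): older stock, in the jar row at the start (old1 stands ahead of old2; one of the two may be absent): a closed, straight-sided round jar of solder paste with a screw lid, 50 mm in diameter, 66 mm tall, about 250 g; this point is its centre, 33 mm above its underside; its z axis points up when it stands
- new1_mid (a point): new stock, in the delivery carton at the start (four or five are there): a closed, straight-sided round jar of solder paste with a screw lid, 50 mm in diameter, 66 mm tall, about 250 g; this point is its centre, 33 mm above its underside; its z axis points up when it stands
- new2_mid (a point): new stock, in the delivery carton at the start (four or five are there): a closed, straight-sided round jar of solder paste with a screw lid, 50 mm in diameter, 66 mm tall, about 250 g; this point is its centre, 33 mm above its underside; its z axis points up when it stands
- new3_mid (a point): new stock, in the delivery carton at the start (four or five are there): a closed, straight-sided round jar of solder paste with a screw lid, 50 mm in diameter, 66 mm tall, about 250 g; this point is its centre, 33 mm above its underside; its z axis points up when it stands
- new4_mid (a point): new stock, in the delivery carton at the start (four or five are there): a closed, straight-sided round jar of solder paste with a screw lid, 50 mm in diameter, 66 mm tall, about 250 g; this point is its centre, 33 mm above its underside; its z axis points up when it stands
- new5_mid (a point): new stock, in the delivery carton at the start (four or five are there): a closed, straight-sided round jar of solder paste with a screw lid, 50 mm in diameter, 66 mm tall, about 250 g; this point is its centre, 33 mm above its underside; its z axis points up when it stands
- empty_mid (a point): the used-up jar at the front of the jar row: the same jar without its lid, open at the top, 50 mm in diameter, 54 mm tall, 40 g, wall 3 mm; this point is on its axis, 27 mm above its underside
- spool1: solder-wire spool, 54 mm in diameter, 52 mm tall, in the shelf's right lane; not part of the job; origin at its underside
- spool2: solder-wire spool, 54 mm in diameter, 52 mm tall, in the shelf's right lane; not part of the job; origin at its underside
- spray: spray can, 52 mm in diameter, 170 mm tall, standing; not part of the job; origin at its underside
- driver: screwdriver, 170 mm long; not part of the job; origin at its underside
- tweezers: steel tweezers, 126 mm long, 8 mm high; not part of the job; origin at its underside
- tweezers_b: second pair of steel tweezers, 126 mm long, 8 mm high; not part of the job; origin at its underside
- board: green circuit board, 140 x 62 mm, 10 mm high; not part of the job; origin at its underside
Mind the look-alikes: they are no part of the job. Leave any blue look-alike of the part that bears new5_mid alone. Leave any green look-alike of the part that bears old2_mid alone.

How it is judged:
On the way, in this order (a step that is already met when the one before it is completed fails the run):
1. the older jars stand upright at the front of the row, in place 1 (and place 2 if there are two) (angle between each of old1_mid, old2_mid's own z axis and vertical below 0.1 rad and distance between any of old1_mid, old2_mid and row_1 below 0.027 m and distance between old1_mid and row_1 below 0.027 m and (distance between old2_mid and row_1 below 0.027 m or distance between old2_mid and row_2 below 0.027 m)), for 0.2 s.
2. the row is full: a jar at each of its four places, the older ones still in front (all of step 1 and distance between any of old1_mid, old2_mid, new1_mid, new2_mid, new3_mid, new4_mid, new5_mid and row_1 below 0.027 m and distance between any of old1_mid, old2_mid, new1_mid, new2_mid, new3_mid, new4_mid, new5_mid and row_2 below 0.027 m and distance between any of old1_mid, old2_mid, new1_mid, new2_mid, new3_mid, new4_mid, new5_mid and row_3 below 0.027 m and distance between any of old1_mid, old2_mid, new1_mid, new2_mid, new3_mid, new4_mid, new5_mid and row_4 below 0.027 m), for 0.2 s.
3. the first jar left over stands in pocket 1 while pockets 2 and 3 are still empty (distance between any of new1_mid, new2_mid, new3_mid, new4_mid, new5_mid and pocket_1 below 0.012 m and not (distance between any of new1_mid, new2_mid, new3_mid, new4_mid, new5_mid and pocket_2 below 0.03 m) and not (distance between any of new1_mid, new2_mid, new3_mid, new4_mid, new5_mid and pocket_3 below 0.03 m)), for 0.2 s.
At the end, for the whole second after the job is handed in: Used-up jar inside the carton. Row: four upright jars on the shelf floor (each within 27 mm of its place, tilt under 0.1 rad), older in front in their order. Every other new jar upright in a tray pocket (within 12 mm), from pocket 1, none skipped. All released and at rest (all of step 2 and x of empty_mid in the frame of carton_in between -0.085 and 0.085 m and y of empty_mid in the frame of carton_in between -0.068 and 0.068 m and z of empty_mid in the frame of carton_in below 0.045 m and angle between each of new1_mid, new2_mid, new3_mid, new4_mid, new5_mid's own z axis and vertical below 0.1 rad and (distance between new1_mid and row_2 below 0.027 m or distance between new1_mid and row_3 below 0.027 m or distance between new1_mid and row_4 below 0.027 m or distance between new1_mid and pocket_1 below 0.012 m or distance between new1_mid and pocket_2 below 0.012 m or distance between new1_mid and pocket_3 below 0.012 m) and (distance between new2_mid and row_2 below 0.027 m or distance between new2_mid and row_3 below 0.027 m or distance between new2_mid and row_4 below 0.027 m or distance between new2_mid and pocket_1 below 0.012 m or distance between new2_mid and pocket_2 below 0.012 m or distance between new2_mid and pocket_3 below 0.012 m) and (distance between new3_mid and row_2 below 0.027 m or distance between new3_mid and row_3 below 0.027 m or distance between new3_mid and row_4 below 0.027 m or distance between new3_mid and pocket_1 below 0.012 m or distance between new3_mid and pocket_2 below 0.012 m or distance between new3_mid and pocket_3 below 0.012 m) and (distance between new4_mid and row_2 below 0.027 m or distance between new4_mid and row_3 below 0.027 m or distance between new4_mid and row_4 below 0.027 m or distance between new4_mid and pocket_1 below 0.012 m or distance between new4_mid and pocket_2 below 0.012 m or distance between new4_mid and pocket_3 below 0.012 m) and (distance between new5_mid and row_2 below 0.027 m or distance between new5_mid and row_3 below 0.027 m or distance between new5_mid and row_4 below 0.027 m or distance between new5_mid and pocket_1 below 0.012 m or distance between new5_mid and pocket_2 below 0.012 m or distance between new5_mid and pocket_3 below 0.012 m) and distance between any of new1_mid, new2_mid, new3_mid, new4_mid, new5_mid and pocket_1 below 0.012 m and (distance between any of new1_mid, new2_mid, new3_mid, new4_mid, new5_mid and pocket_2 below 0.012 m or not (distance between any of new1_mid, new2_mid, new3_mid, new4_mid, new5_mid and pocket_3 below 0.012 m)) and linear speed of each of empty, old1, old2, new1, new2, new3, new4, new5 below 0.02 m/s); the robot touches nothing.
It fails at once if a thing that is not part of the job is pushed out of its place (spools more than 20 mm, others 30 mm) (distance of any of spool1, spool2 from where it was at the start of the episode above 0.02 m or distance of any of spray, driver, tweezers, tweezers_b, board from where it was at the start of the episode above 0.03 m).
It fails at once if a full jar is dropped (falls faster than 1.1 m/s, out of the fingers) ((linear speed of old1 above 1.1 m/s and contact force between old1 and the fingers below 0.01 N) or (linear speed of old2 above 1.1 m/s and contact force between old2 and the fingers below 0.01 N) or (linear speed of new1 above 1.1 m/s and contact force between new1 and the fingers below 0.01 N) or (linear speed of new2 above 1.1 m/s and contact force between new2 and the fingers below 0.01 N) or (linear speed of new3 above 1.1 m/s and contact force between new3 and the fingers below 0.01 N) or (linear speed of new4 above 1.1 m/s and contact force between new4 and the fingers below 0.01 N) or (linear speed of new5 above 1.1 m/s and contact force between new5 and the fingers below 0.01 N)).
Of old1, old2 only 1 to 2 are there at a start; the rules pass over those that are not, and their reading is None.
Of new1, new2, new3, new4, new5 only 4 to 5 are there at a start; the rules pass over those that are not, and their reading is None.
At some moment in a run one of new1, new2, new3, new4, new5 may be knocked a few centimetres aside while the robot is not near it.
It also fails if it takes over 210 s, if anything falls off the work surface, if the arm or the gripper's body presses on something with over 40 N, if the wrist force passes 120 N, or if a joint passes its speed limit or range.

## Robot

A 7-joint arm with a two-finger parallel gripper is mounted at the origin on the work surface. World frame = base frame: x ahead of the robot, y to its left, z up, the work surface at z = 0. Lengths are in m, angles in rad, forces in N, time in s.
With the tool pointing down it reaches from about 0.425 to 0.925 m from the base axis. Payload 6.8 kg.
Tool frame: the origin (TCP) lies midway between the tips of the shut fingers; the grasp point (between the pads) lies 19 mm behind it; z points along the fingers, x is the direction in which the jaws open and shut, and the axes are right-handed (so a half turn about z gives the same grasp; the last joint's range is limited). The gripper opens to 85 mm and grips with 20 to 120 N. Pads are 22 mm wide; open, the fingers measure 114 mm over their backs; the gripper's body (76 mm by 85 mm) begins 54 mm behind the grasp point. The pads swing forward as they close: fully open they stand 13 mm farther back than shut.
Start: joints at [1.227, 0.477, 0.022, 1.555, -0.011, 1.109, -0.083], TCP at [0.158, -0.656, 0.197] pointing down, gripper open.
Joint ranges: [-2.96, 2.96], [-0.34, 2.1], [-1.41, 1.46], [0.24, 2.44], [-1.37, 4.51], [0.17, 1.92], [-2.96, 2.96]. Speed limits (rad/s): [2.39, 2.39, 3.14, 3.14, 3.14, 3.14, 3.14].

## Interface

Orientations are given as a unit quaternion [w, x, y, z].
In Python, from station import bot, imaging, nets gives the robot as it stands. The module is installed in compiled form; this text tells all that it offers.
- The arm moves only by the tool apply_moves, never from a script. Its argument "moves" is text: rows parted by semicolons, each of 7 numbers parted by spaces: the gripper command: -1 is fully open, 1 is shut, values between are in proportion, then the shift along the tool's x, y, z normalised to -1 to 1, where 1 is 120 mm, then the turn, a rotation vector about the tool's x, y, z normalised to -1 to 1, where 1 is 4 degrees. In form: hand dx dy dz rx ry rz; .... A call has 1 to 12 rows; each row shifts and turns the commanded pose from where the row before left it, along the tool's axes as they then stand; what a row does not reach is not made up. A row lasts 1/12 s, in which the tool goes at most 41.7 mm and 7.16 degrees, less where a joint would pass 70% of its speed; a pose out of reach is approached as far as the arm can. A call with a number of a shift or a turn outside -1 to 1 is refused whole. A call with a gripper value outside its range is refused whole. The fingers move at their own pace and stop on an object; "force" is the grip in N (left out, the last holds). Time passes only in rows, so rows that do not move let the fingers close. It gives the time, the measured TCP pose, the force and the opening at its end, in the units of the state.
- bot.get_obs(): the state, without advancing time (a new reading comes with each control period).
- imaging.read_camera(name): name is "scene" or "side" or "wrist"; returns a dict with "image" (400x640x3 uint8, red, green, blue), "fx", "fy", "cx", "cy" (pixels), "view" (4x4, takes a point from world to camera coordinates); the wrist camera has in their place "mount" (4x4, takes a point from camera to tool coordinates, whose origin is the TCP and whose axes are the tool frame's). Camera axes: x right, y down, z forward; pixel columns grow to the right and rows downward; lengths in m; the calibration is good to about 2 mm. A picture is of the moment at which its call begins: read the wrist's pose just before it. There is no depth.
- bot.hand_in(): hands the job in, once; it reports no verdict.
Trained networks look in a picture, given as the dict that the camera call returned (one of the last four; its "shot" number tells which), for a name from the list of things; names that differ only in an ending like _2 or _b are one class to them, and where a whole thing is asked for, a point or a joint stands for the part that bears it (a point fixed in the world has none). Each returns a list of dicts, best first, with "score" (0 to 1); they miss things now and then, are a little off and sometimes report something else, mostly with a low value. They report only what shows in the picture. A call takes as long as a camera call. They do not tell look-alikes from the thing itself.
- nets.spot_in(picture, name): "rect" ([left, top, right, bottom] in pixels, round what is visible of it).
- nets.outline_of(picture, name): "region" (400x640 bool, what is visible of it) and "rect" ([left, top, right, bottom] in pixels, round what is visible of it).
- nets.spot_point(picture, name): "location" ([column, row] in pixels: a listed point, or the origin of a listed thing).
The state is a dict: "t": time; "q": joint angles; "joint_vel": joint speeds; "joint_torque": joint torques, N m; "eef_pos": TCP position; "tool_rot": TCP orientation; "contact_force": force on the tool from outside, world axes, zero at the start; "torque": the same for the moment, N m; "gripper_width": opening from 0.0 (shut) to 1.0 (fully open).
Only numpy, scipy, OpenCV 4.12 (cv2) and the standard library are available. Lean on these libraries where they do the work, as an engineer would, in place of code of your own. Each camera call takes 0.05 s, during which the arm holds its last target.

## Working session

There is one attempt and no reset: what is moved stays moved. The work goes in short steps, Python scripts to look and compute and a tool call to move; the robot and the scene stay as the last step left them, time stands still between calls to the robot, and variables do not carry over. Pictures are saved under pics/ and viewed, and the job is handed in when it is done.

Besides the shell and the picture viewer there is one more tool, called after ">>>" in YAML: its name, and indented under it one key for each argument. apply_moves: Moves the arm, as the interface text tells. Scaled input: -1 to 1 covers 120 mm each way for a shift and 4 degrees each way for a turn. Its arguments: {"type":"object","properties":{"moves":{"type":"string"},"force":{"type":"number"}},"required":["moves"]}

```bash
mkdir -p pics
python3 - <<'E'
from station import bot, imaging, nets
import cv2
print(bot.get_obs())
for n in ["scene","side","wrist"]:
    p=imaging.read_camera(n); cv2.imwrite(f"pics/{n}0.png",p["image"][:,:,::-1])
    print(n,{k:v for k,v in p.items() if k!="image"})
E
```

```text
{'t': 0.0, 'q': array([ 1.22692414,  0.47780487,  0.02232994,  1.55647522, -0.01152742,
        1.10926618, -0.08310993]), 'joint_vel': array([-0.00021918, -0.00085135, -0.00203664,  0.00121152,  0.00047281,
       -0.00011532,  0.00024141]), 'joint_torque': array([ 5.30105881e-04, -5.96443534e+01,  1.60788048e+00, -2.81197912e+01,
        1.23657405e-02,  9.39902879e-03, -1.33995735e-05]), 'eef_pos': array([ 0.15751705, -0.65568588,  0.19561233]), 'tool_rot': array([-5.22141764e-04,  7.85366326e-01, -6.19030614e-01, -7.48970623e-04]), 'contact_force': array([-0.25293593, -0.61736522,  0.27923026]), 'torque': array([0.01836426, 0.01852485, 0.01275321]), 'gripper_width': 1.0010257094681807}
scene {'fx': 446.81494592394057, 'fy': 446.81494592394057, 'cx': 320.4007970099259, 'cy': 197.49183895747964, 'view': array([[ 0.82708743,  0.56195907, -0.01133069, -0.4755817 ],
       [ 0.31087182, -0.47414785, -0.82373693, -0.15597047],
       [-0.46827886,  0.67778006, -0.56685897,  1.78604563],
       [ 0.        ,  0.        ,  0.        ,  1.        ]]), 'shot': 1}
side {'fx': 501.0337682709435, 'fy': 501.0337682709435, 'cx': 325.30236788289875, 'cy': 208.415584587095, 'view': array([[-0.8260645 , -0.56335249, -0.01585597,  0.481321  ],
       [-0.31055933,  0.47850163, -0.82133373,  0.27685844],
       [ 0.4702875 , -0.67355042, -0.57022758,  1.09316164],
       [ 0.        ,  0.        ,  0.        ,  1.        ]]), 'shot': 2}
wrist {'fx': 354.3463456337522, 'fy': 354.3463456337522, 'cx': 311.57745859833653, 'cy': 205.7547334549641, 'mount': array([[ 9.99999689e-01,  2.33308478e-04, -7.52756971e-04,
        -4.66587564e-04],
       [ 1.65170902e-06,  9.54551333e-01,  2.98046562e-01,
        -7.71080110e-02],
       [ 7.88081959e-04, -2.98046471e-01,  9.54551036e-01,
        -1.77175316e-01],
       [ 0.00000000e+00,  0.00000000e+00,  0.00000000e+00,
         1.00000000e+00]]), 'shot': 3}
```

View pics/scene0.png

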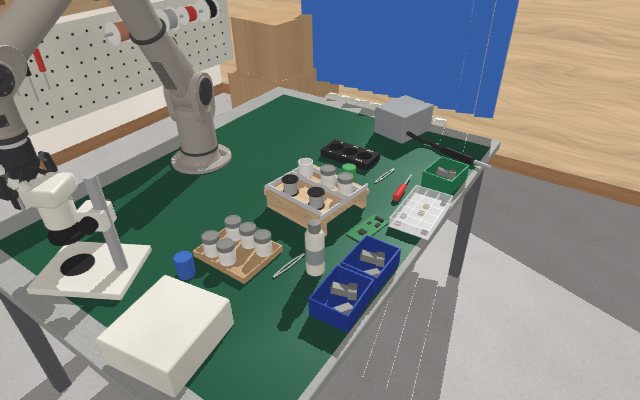

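View pics/side0.png

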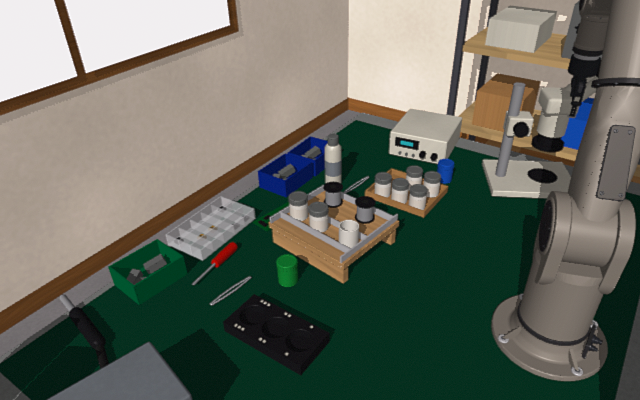

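View pics/wrist0.png

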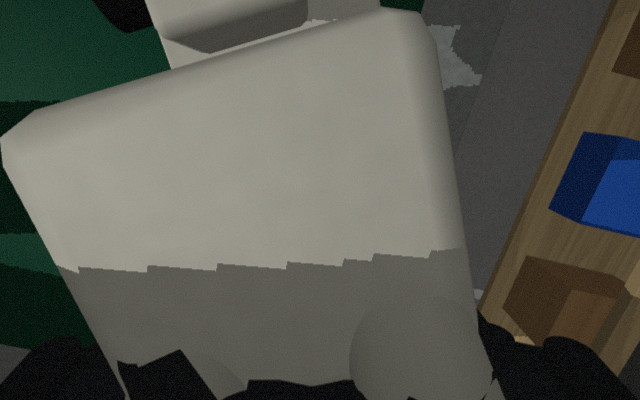

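Three pictures: the scene and side views show the shelf (open jar, two grey-lidded jars, two black spools), the carton with five jars, the black tray, and the blue and green look-alikes. The wrist view shows only a white box. Next I'll measure with the networks.

```bash
cat > h.py <<'E'
from station import bot, imaging, nets
import numpy as np, cv2
from scipy.spatial.transform import Rotation as R
def rot(q): return R.from_quat([q[1],q[2],q[3],q[0]]).as_matrix()
def cam(p,obs=None):
    K=np.array([[p["fx"],0,p["cx"]],[0,p["fy"],p["cy"]],[0,0,1]])
    if "view" in p: V=p["view"]
    else:
        T=np.eye(4);T[:3,:3]=rot(obs["tool_rot"]);T[:3,3]=obs["eef_pos"]
        V=np.linalg.inv(T@p["mount"])
    return K,V
def ray(c,uv):
    K,V=c; d=V[:3,:3].T@np.linalg.inv(K)@np.array([uv[0],uv[1],1.]); o=-V[:3,:3].T@V[:3,3]
    return o,d/np.linalg.norm(d)
def onz(c,uv,z):
    o,d=ray(c,uv); return o+d*(z-o[2])/d[2]
def proj(c,P):
    K,V=c; q=K@(V[:3,:3]@np.asarray(P)+V[:3,3]); return q[:2]/q[2]
def tri(ca,ua,cb,ub):
    oa,da=ray(ca,ua);ob,db=ray(cb,ub)
    A=np.stack([da,-db],1);s=np.linalg.lstsq(A,ob-oa,rcond=None)[0]
    a=oa+s[0]*da;b=ob+s[1]*db
    return (a+b)/2,np.linalg.norm(a-b)
def wrist():
    o=bot.get_obs();p=imaging.read_camera("wrist");return p,cam(p,o)
E
python3 - <<'E'
from h import *
S=imaging.read_camera("scene");D=imaging.read_camera("side")
cs,cd=cam(S),cam(D)
zs={"shelf":0,"row_1":.103,"row_2":.103,"row_3":.103,"row_4":.103,"carton_in":.005,"pocket_1":.043,"pocket_2":.043,"pocket_3":.043,"old1_mid":.103,"new1_mid":.038,"empty_mid":.097,"spray":0,"spool1":.07}
np.set_printoptions(precision=3,suppress=True)
for n,z in zs.items():
    for nm,P,c in (("s",S,cs),("d",D,cd)):
        for r in nets.spot_point(P,n):
            if r["score"]>.3: print(n,nm,round(r["score"],2),np.round(r["location"]),onz(c,r["location"],z))
print(bot.get_obs()["t"])
E
```

```text
shelf s 0.71 [316. 206.] [ 0.57  -0.019  0.   ]
shelf d 0.64 [334. 242.] [ 0.564 -0.017 -0.   ]
row_1 s 0.81 [347. 183.] [0.661 0.026 0.103]
row_1 s 0.75 [306. 166.] [0.489 0.042 0.103]
row_1 s 0.75 [366. 151.] [0.607 0.244 0.103]
row_1 s 0.57 [316. 170.] [0.536 0.034 0.103]
row_1 s 0.57 [331. 175.] [0.594 0.038 0.103]
row_1 d 0.88 [346. 234.] [0.489 0.046 0.103]
row_1 d 0.86 [332. 229.] [0.529 0.048 0.103]
row_1 d 0.63 [314. 214.] [0.603 0.02  0.103]
row_1 d 0.32 [331. 240.] [0.505 0.088 0.103]
row_2 s 0.81 [347. 183.] [0.661 0.026 0.103]
row_2 s 0.75 [306. 166.] [0.489 0.042 0.103]
row_2 s 0.75 [366. 151.] [0.607 0.244 0.103]
row_2 s 0.57 [316. 170.] [0.536 0.034 0.103]
row_2 s 0.57 [331. 175.] [0.594 0.038 0.103]
row_2 d 0.88 [346. 234.] [0.489 0.046 0.103]
row_2 d 0.86 [332. 229.] [0.529 0.048 0.103]
row_2 d 0.63 [314. 214.] [0.603 0.02  0.103]
row_2 d 0.32 [331. 240.] [0.505 0.088 0.103]
row_3 s 0.81 [347. 183.] [0.661 0.026 0.103]
row_3 s 0.75 [306. 166.] [0.489 0.042 0.103]
row_3 s 0.75 [366. 151.] [0.607 0.244 0.103]
row_3 s 0.57 [316. 170.] [0.536 0.034 0.103]
row_3 s 0.57 [
[... 1732 characters left out ...]
127  0.043]
pocket_3 d 0.6 [274. 321.] [0.494 0.325 0.043]
old1_mid s 0.69 [209. 242.] [ 0.505 -0.427  0.103]
old1_mid s 0.67 [335. 178.] [0.614 0.028 0.103]
old1_mid d 0.97 [316. 218.] [0.589 0.03  0.103]
new1_mid s 0.53 [232. 227.] [ 0.449 -0.291  0.038]
new1_mid d 0.72 [414. 195.] [ 0.464 -0.295  0.038]
empty_mid s 0.57 [306. 169.] [0.494 0.034 0.097]
empty_mid d 0.86 [350. 234.] [0.484 0.034 0.097]
spray d 0.65 [336. 186.] [ 0.721 -0.263  0.   ]
spool1 s 0.73 [316. 205.] [ 0.622 -0.09   0.07 ]
spool1 s 0.55 [350. 183.] [0.643 0.075 0.07 ]
spool1 s 0.52 [290. 190.] [ 0.503 -0.073  0.07 ]
spool1 d 0.96 [366. 216.] [ 0.508 -0.085  0.07 ]
spool1 d 0.96 [334. 204.] [ 0.611 -0.087  0.07 ]
1.65
```

Add to h.py:
```python
def yawof(o): 
    M=rot(o["tool_rot"]); return np.degrees(np.arctan2(M[1,0],M[0,0]))
def go(tgt,yaw=None,step=.33,tilt=True):
    """print constant row (n,times) in tool units, for translation only, from present pose, plus fix rotation separately"""
    o=bot.get_obs();M=rot(o["tool_rot"]);d=np.asarray(tgt)-o["eef_pos"]
    y=yawof(o)if yaw is None else yaw
    c,s=np.cos(np.radians(y)),np.sin(np.radians(y))
    G=np.array([[c,s,0],[s,-c,0],[0,0,-1.]])
    rv=np.degrees(R.from_matrix(M.T@G).as_rotvec())/4
    t=G.T@d/.12
    print("turn first",np.round(rv,2),"then shift(in turned frame)",np.round(t,3),"rows",np.ceil(np.linalg.norm(t)/step), "yaw now",round(yawof(o),1),"pos",np.round(o["eef_pos"],4))
```

```text
(no output)
```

>>> apply_moves:
  moves: "-1 0 0 -0.33 0 0 0.68;-1 0 0 -0.33 0 0 0.68;-1 0 0 -0.33 0 0 0.68;-1 0 0 -0.33 0 0 0.68;-1 0 0 -0.33 0 0 0.68"
  force: 30

```text
t: 2.07
eef_pos: [0.1575, -0.656, 0.3968]
tool_rot: [-0.0, -0.706, 0.709, -0.0]
contact_force: [0.0, -0.7, 0.9]
gripper_width: 0.999
```

```bash
python3 -c "
from h import *
go([.46,-.30,.40],-90)"
```

```text
turn first [-0.   -0.   -0.06] then shift(in turned frame) [-2.966 -2.521 -0.027] rows 12.0 yaw now -90.2 pos [ 0.1575 -0.656   0.3968]
```

>>> apply_moves:
  moves: "-1 -0.25 -0.21 0 0 0 0;-1 -0.25 -0.21 0 0 0 0;-1 -0.25 -0.21 0 0 0 0;-1 -0.25 -0.21 0 0 0 0;-1 -0.25 -0.21 0 0 0 0;-1 -0.25 -0.21 0 0 0 0;-1 -0.25 -0.21 0 0 0 0;-1 -0.25 -0.21 0 0 0 0;-1 -0.25 -0.21 0 0 0 0;-1 -0.25 -0.21 0 0 0 0;-1 -0.25 -0.21 0 0 0 0;-1 -0.2 -0.2 0 0 0 0"

```text
t: 3.07
eef_pos: [0.4608, -0.3, 0.3951]
tool_rot: [-0.0, 0.707, -0.707, 0.0]
contact_force: [0.7, -0.3, -0.4]
gripper_width: 0.999
```

```bash
python3 -c "
from h import *
p,c=wrist();cv2.imwrite('pics/w1.png',p['image'][:,:,::-1])
for n in ['carton_in','new1_mid']:
  for r in nets.spot_point(p,n):
    if r['score']>.3: print(n,round(r['score'],2),np.round(r['location']),onz(c,r['location'],.005 if n=='carton_in' else .038).round(4))
o=bot.get_obs();print(o['eef_pos'],o['t'])
"
```

```text
carton_in 0.94 [341. 110.] [ 0.5157 -0.3438  0.005 ]
new1_mid 0.75 [302. 156.] [ 0.4498 -0.2841  0.038 ]
[ 0.46150128 -0.29977649  0.39457215] 3.2167
```

View pics/w1.png

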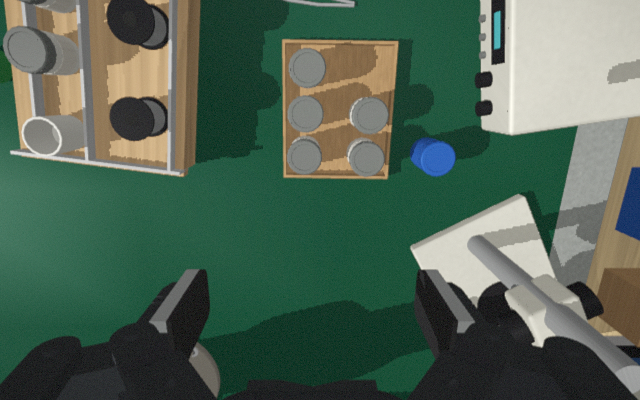

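The wrist picture shows the carton with five grey lids at about (307,67), (305,113), (369,114), (304,156) and (366,157). The free place is top right. The shelf is at the left, and the blue look-alike is at (436,157). Next I'll measure them precisely.

```bash
cat >> h.py <<'E'
def lids(p,c,z,rect,rmm=25,sat=60,lo=60,hi=200,save=None,dist=.035):
    """hough circles in top-down rectified image at height z over world rect x0,x1,y0,y1 ; 1px=0.5mm. image cols=y, rows=x"""
    x0,x1,y0,y1=rect;s=.0005
    W=int((y1-y0)/s);H=int((x1-x0)/s)
    cor=np.float32([proj(c,[x,y,z]) for x,y in ((x0,y0),(x0,y1),(x1,y1),(x1,y0))])
    Hm=cv2.getPerspectiveTransform(cor,np.float32([[0,0],[W,0],[W,H],[0,H]]))
    im=cv2.warpPerspective(p["image"],Hm,(W,H))
    g=cv2.GaussianBlur(cv2.cvtColor(im,cv2.COLOR_RGB2GRAY),(0,0),3)
    r=int(rmm/.5)
    C=cv2.HoughCircles(g,cv2.HOUGH_GRADIENT,1.5,int(dist/s),param1=60,param2=18,minRadius=r-5,maxRadius=r+5)
    out=[]
    if C is not None:
        for u,v,rr in C[0]:
            x,y=x0+v*s,y0+u*s; out.append((x,y,rr*.5)); cv2.circle(im,(int(u),int(v)),int(rr),(255,0,0),2);cv2.circle(im,(int(u),int(v)),3,(255,0,0),-1)
    if save: cv2.imwrite(save,im[::-1,::-1,::-1])
    return np.round(sorted(out),4)
E
python3 -c "
from h import *
p,c=wrist()
print(lids(p,c,.071,(.40,.62,-.45,-.23),save='pics/l1.png'))
for uv in ((282,40),(398,40),(388,178),(284,178)): print(onz(c,uv,.026).round(4))
for r in nets.outline_of(p,'carton_in')[:1]: print(r['rect'],r['score'])
"
```

```text
[[ 0.4566 -0.3724 23.775 ]
 [ 0.4791 -0.3371 26.25  ]
 [ 0.5271 -0.3566 27.075 ]
 [ 0.5789 -0.3416 27.075 ]]
[ 0.6124 -0.256   0.026 ]
[ 0.6132 -0.4193  0.026 ]
[ 0.4146 -0.4189  0.026 ]
[ 0.4137 -0.2552  0.026 ]
[284.3, 41.2, 399.2, 181.2] 0.6
```

View pics/l1.png

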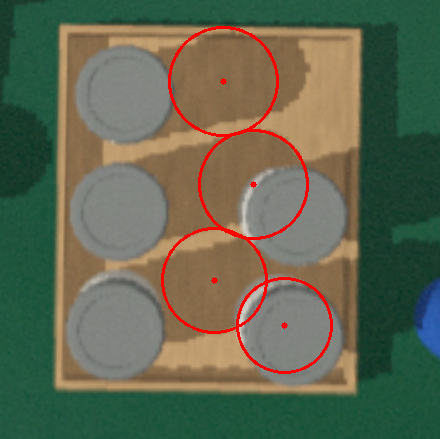

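```bash
cat >> h.py <<'E'
def seg(p,c,z,rect,smax=45,vlo=60,vhi=190,save=None,amin=1200):
    x0,x1,y0,y1=rect;s=.0005
    W=int((y1-y0)/s);H=int((x1-x0)/s)
    cor=np.float32([proj(c,[x,y,z]) for x,y in ((x0,y0),(x0,y1),(x1,y1),(x1,y0))])
    Hm=cv2.getPerspectiveTransform(cor,np.float32([[0,0],[W,0],[W,H],[0,H]]))
    im=cv2.warpPerspective(p["image"],Hm,(W,H))
    hsv=cv2.cvtColor(cv2.GaussianBlur(im,(0,0),2),cv2.COLOR_RGB2HSV)
    m=((hsv[:,:,1]<smax)&(hsv[:,:,2]>vlo)&(hsv[:,:,2]<vhi)).astype(np.uint8)
    m=cv2.morphologyEx(m,cv2.MORPH_OPEN,cv2.getStructuringElement(cv2.MORPH_ELLIPSE,(25,25)))
    out=[]
    for k in cv2.findContours(m,cv2.RETR_EXTERNAL,cv2.CHAIN_APPROX_NONE)[0]:
        a=cv2.contourArea(k)
        if a<amin: continue
        (u,v),(da,db),_=cv2.fitEllipse(k)
        out.append((x0+v*s,y0+u*s,da*.25,db*.25))
        cv2.drawContours(im,[k],-1,(255,0,0),1);cv2.circle(im,(int(u),int(v)),50,(0,0,255),1);cv2.circle(im,(int(u),int(v)),2,(255,0,0),-1)
    if save: cv2.imwrite(save,im[::-1,::-1,::-1])
    return np.round(sorted(out),4)
E
python3 -c "
from h import *
p,c=wrist()
print(seg(p,c,.071,(.40,.62,-.45,-.23),save='pics/l2.png'))
"
```

```text
[[ 0.4534 -0.3753 23.9387 28.2961]
 [ 0.456  -0.2883 23.875  26.8666]
 [ 0.5117 -0.3773 23.8586 26.7226]
 [ 0.5133 -0.2899 23.6313 24.1859]
 [ 0.5718 -0.2926 23.9349 24.1716]]
```

View pics/l2.png

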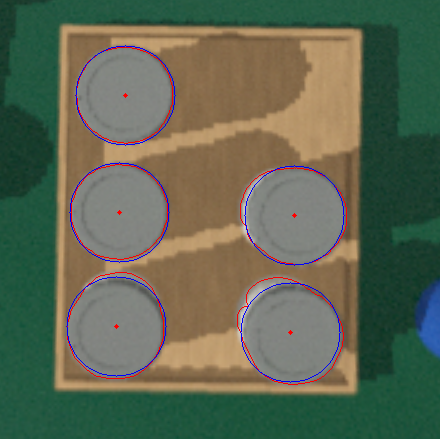

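>>> apply_moves:
  moves: "-1 -0.29 -0.1 -0.02 0 0 0;-1 -0.29 -0.1 -0.02 0 0 0;-1 -0.29 -0.1 -0.02 0 0 0;-1 -0.29 -0.1 -0.02 0 0 0;-1 -0.29 -0.1 -0.02 0 0 0;-1 -0.29 -0.1 -0.02 0 0 0;-1 -0.29 -0.1 -0.02 0 0 0;-1 -0.29 -0.1 -0.02 0 0 0"

```text
t: 4.03
eef_pos: [0.556, -0.025, 0.4142]
tool_rot: [-0.0, -0.705, 0.709, -0.0]
contact_force: [1.0, 0.5, -0.0]
gripper_width: 0.999
```

```bash
python3 -c "
from h import *
p,c=wrist();cv2.imwrite('pics/w2.png',p['image'][:,:,::-1]);np.savez('s.npz',im=p['image'],K=c[0],V=c[1])
print(seg(p,c,.136,(.42,.74,-.15,.12),vhi=170,save='pics/l3.png'))
print(bot.get_obs()['eef_pos'])"
```

```text
[[5.88900e-01 2.53000e-02 2.35605e+01 2.57078e+01]
 [6.60900e-01 1.48000e-02 2.36111e+01 2.50789e+01]]
[ 0.55751016 -0.01550595  0.41434126]
```

View pics/w2.png

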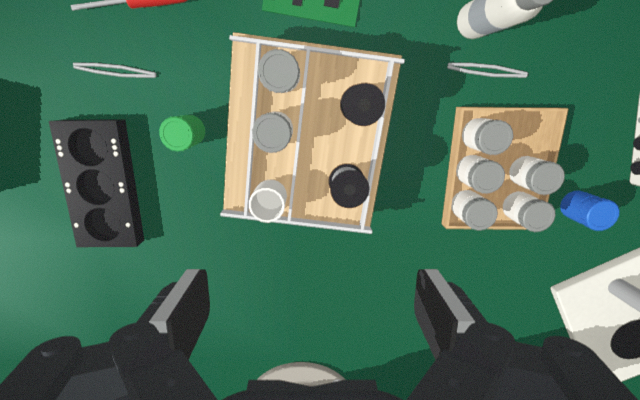

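View pics/l3.png

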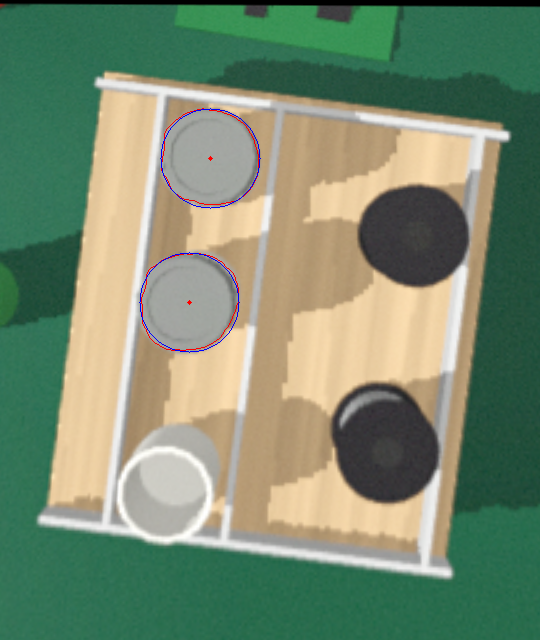

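Shelf from above: open jar at pixel (266,203), old jars at (271,132) and (278,70). The tray is at left, with pocket 1 nearest the robot at (102,222), pocket 2 at (95,186) and pocket 3 at (88,147). I'll take a settled picture and rectify it at the rim heights.

```bash
cat >> h.py <<'E'
def rect(p,c,z,rc,save,s=.0005):
    x0,x1,y0,y1=rc
    W=int((y1-y0)/s);H=int((x1-x0)/s)
    cor=np.float32([proj(c,[x,y,z]) for x,y in ((x1,y1),(x1,y0),(x0,y0),(x0,y1))])
    Hm=cv2.getPerspectiveTransform(cor,np.float32([[0,0],[W,0],[W,H],[0,H]]))
    im=cv2.warpPerspective(p["image"],Hm,(W,H)); cv2.imwrite(save,im[:,:,::-1]); return im
E
python3 -c "
from h import *
p,c=wrist()
print(bot.get_obs()['eef_pos'])
rect(p,c,.088,(.42,.71,-.17,.13),'pics/r1.png')
rect(p,c,.03,(.36,.64,.22,.44),'pics/r2.png')
print(seg(p,c,.136,(.42,.74,-.15,.12),vhi=170))
"
```

```text
[ 0.5567331  -0.01868003  0.41412119]
[[5.88900e-01 2.57000e-02 2.35349e+01 2.55840e+01]
 [6.61000e-01 1.55000e-02 2.36738e+01 2.48730e+01]]
```

View pics/r1.png

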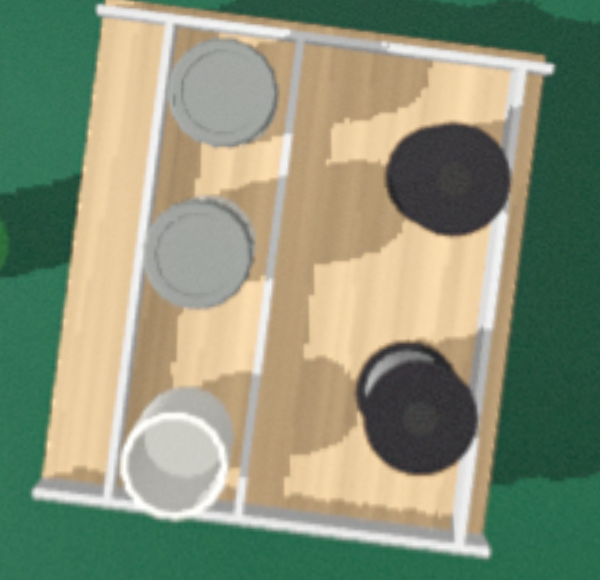

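View pics/r2.png

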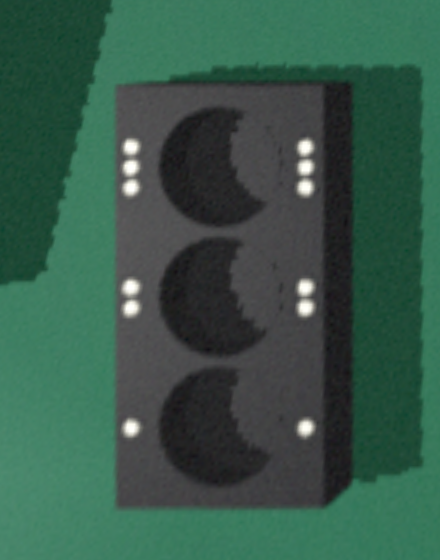

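>>> apply_moves:
  moves: "-1 -0.08 0.095 0.28 0 0 0;-1 -0.08 0.095 0.28 0 0 0;-1 -0.08 0.095 0.28 0 0 0;-1 -0.08 0.095 0.28 0 0 0;-1 -0.08 0.095 0.28 0 0 0;-1 -0.08 0.095 0.28 0 0 0;-1 0 0 0 0 0 0;-1 0 0 0 0 0 0"

```text
t: 4.8
eef_pos: [0.4866, 0.0315, 0.2116]
tool_rot: [-0.001, -0.706, 0.708, 0.001]
contact_force: [-0.3, -0.5, 0.4]
gripper_width: 0.993
```

```bash
python3 -c "
from h import *
p,c=wrist()
go([.4888,.0395,.095],-90)
cv2.imwrite('pics/w3.png',p['image'][:,:,::-1])
rect(p,c,.124,(.43,.55,-.05,.12),'pics/r3.png')
"
```

```text
turn first [-0.02 -0.01 -0.05] then shift(in turned frame) [-0.066 -0.     0.987] rows 3.0 yaw now -90.2 pos [0.4888 0.0316 0.2134]
```

View pics/w3.png

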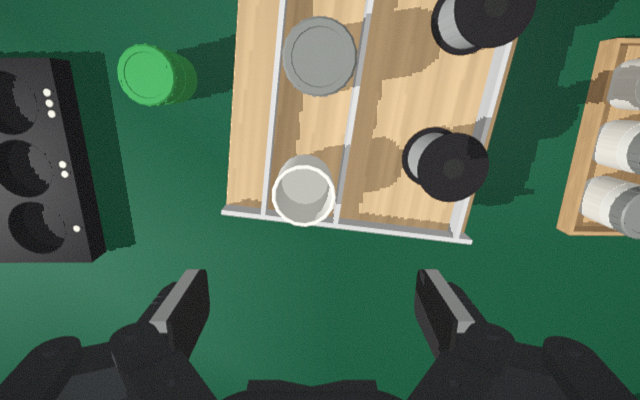

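View pics/r3.png

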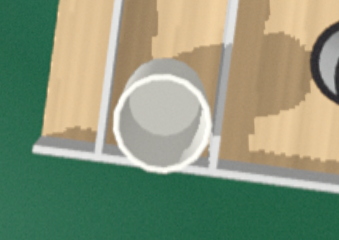

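The empty's rim centre sits at (0.4885, 0.039), in agreement with the first measurement. Descending and gripping.

>>> apply_moves:
  moves: "-1 -0.03 0 0.25 0 0 0;-1 -0.03 0 0.25 0 0 0;-1 0 0 0.25 0 0 0;-1 0 0 0.24 0 0 0;-1 0 0 0 0 0 0;-1 0 0 0 0 0 0;1 0 0 0 0 0 0;1 0 0 0 0 0 0;1 0 0 0 0 0 0;1 0 0 0 0 0 0;1 0 0 0 0 0 0;1 0 0 0 0 0 0"
  force: 25

```text
t: 5.85
eef_pos: [0.4879, 0.0403, 0.0939]
tool_rot: [0.0, -0.707, 0.708, -0.0]
contact_force: [-0.4, 0.3, 0.3]
gripper_width: 0.142
```

>>> apply_moves:
  moves: "1 0 0 0 0 0 0;1 0 0 0 0 0 0;1 0 0 -0.1 0 0 0;1 0 0 -0.3 0 0 0;1 0 0 -0.3 0 0 0;1 0 0 -0.3 0 0 0;1 0 0 0 0 0 0"

```text
t: 6.43
eef_pos: [0.4917, 0.0415, 0.2201]
tool_rot: [0.004, -0.707, 0.708, -0.004]
contact_force: [1.4, -0.0, -0.4]
gripper_width: -0.0
```

```bash
python3 -c "
from h import *
p,c=wrist()
cv2.imwrite('pics/w4.png',p['image'][:,:,::-1])
go([.5735,-.382,.21],-90)
"
```

```text
turn first [-0.11  0.01 -0.03] then shift(in turned frame) [ 3.524 -0.694  0.059] rows 11.0 yaw now -90.1 pos [0.4903 0.0409 0.2171]
```

View pics/w4.png

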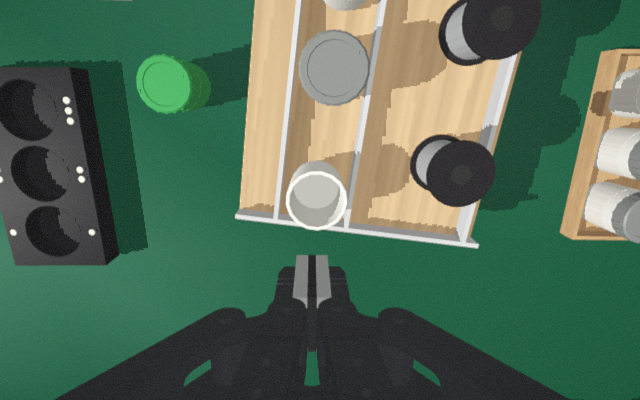

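```bash
python3 -c "
from h import *
p,c=wrist()
rect(p,c,.124,(.43,.55,-.05,.12),'pics/r5.png')
D=imaging.read_camera('side');cv2.imwrite('pics/d5.png',cv2.resize(D['image'][150:300,240:460,::-1],None,fx=3,fy=3))
print(proj(cam(D),[.4885,.039,.124]),proj(cam(D),[.4885,.039,.07]),bot.get_obs()['eef_pos'])
"
```

```text
[347.31152396 225.56724947] [347.113614   242.82952552] [0.48742005 0.04021086 0.21323233]
```

View pics/r5.png

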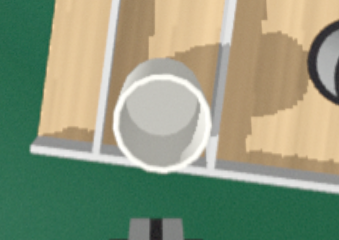

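View pics/d5.png

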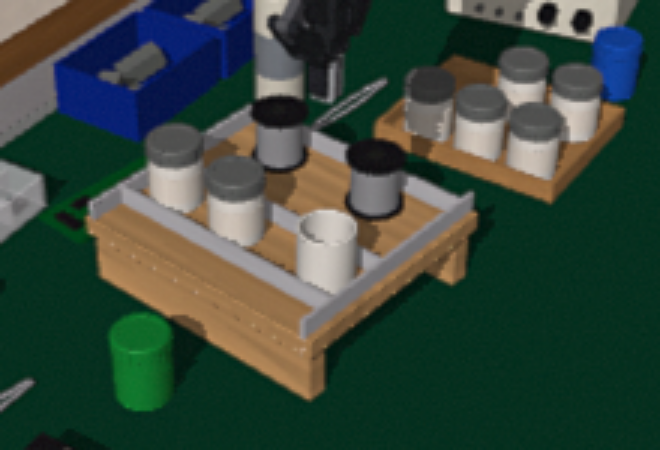

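The fingers shut above the jar without touching it: the jar is unmoved, and in the side view the tips look higher than the reported TCP. I'll check where the tips really are.

```bash
python3 -c "
from h import *
o=bot.get_obs();print(o['eef_pos'],o['t'],o['q'])
S=imaging.read_camera('scene');D=imaging.read_camera('side');W=imaging.read_camera('wrist')
for n,P,r in (('s',S,4),('d',D,4)):
  c=cam(P);u=proj(c,o['eef_pos']);print(n,u)
  im=P['image'].copy()
  x,y=int(u[0]),int(u[1]);x0,y0=x-90,max(y-90,0)
  cr=cv2.resize(im[y0:y0+140,x0:x0+180,::-1],None,fx=4,fy=4,interpolation=cv2.INTER_CUBIC)
  q=(((u-[x0,y0])+.5)*4).astype(int);cv2.drawMarker(cr,tuple(int(a) for a in q),(0,0,255),cv2.MARKER_CROSS,14,1);print('crop origin',x0,y0)
  cv2.imwrite(f'pics/{n}6.png',cr)
"
```

```text
[0.48742005 0.04021086 0.21323233] 6.5833 [ 0.21470772  0.18751937 -0.47658869  1.94299828  0.10011492  1.03363244
 -1.87852998]
s [304.45232869 136.71577261]
crop origin 214 46
d [347.77613491 195.4349021 ]
crop origin 257 105
```

View pics/s6.png

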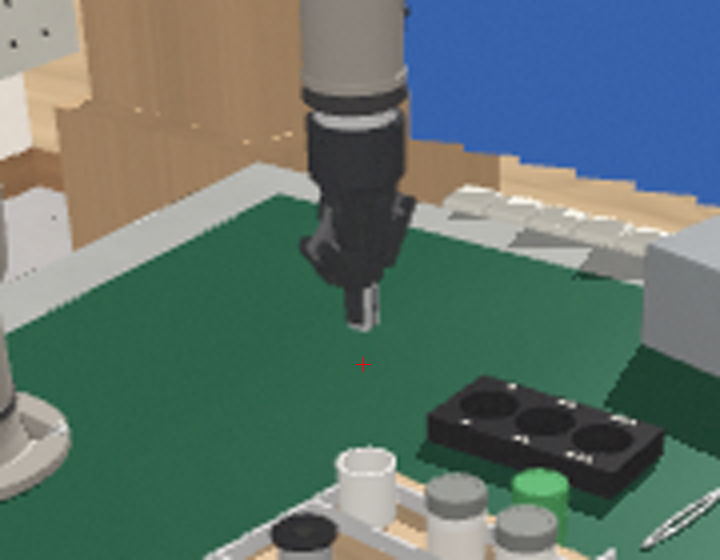

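View pics/d6.png

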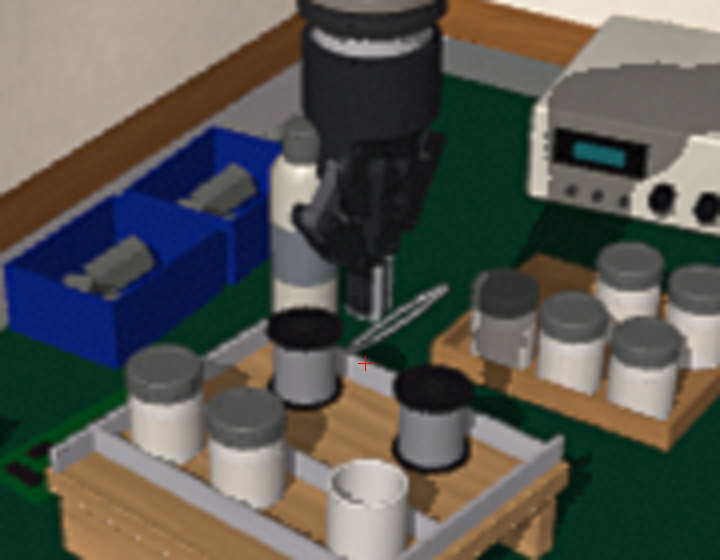

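```bash
python3 -c "
from h import *
S=imaging.read_camera('scene');D=imaging.read_camera('side')
print(tri(cam(S),(304.8,128.4),cam(D),(349.0,184.4)))
o=bot.get_obs();print(o['eef_pos'],o['contact_force'])
for n in ('new1_mid','carton_in'):pass
"
```

```text
(array([0.48732081, 0.03994819, 0.24336279]), np.float64(0.004626400340971449))
[0.4868026  0.04025442 0.2121496 ] [ 0.56395562  0.09759892 -1.01921577]
```

Triangulated, the shut tips are about 31 mm behind (above) the reported TCP. That explains the miss, as the tips were at 0.125 m over a 0.124 m rim. I'll go about 31 mm deeper than the reported TCP suggests, in stages, watching force and opening.

>>> apply_moves:
  moves: "-1 0.01 -0.014 0 0 0 0;-1 0 0 0 0 0 0;-1 0 0 0 0 0 0;-1 0 0 0 0 0 0;-1 0 0 0 0 0 0;-1 0 0 0 0 0 0;-1 0 0 0.2 0 0 0;-1 0 0 0.2 0 0 0;-1 0 0 0.2 0 0 0;-1 0 0 0.2 0 0 0;-1 0 0 0.2 0 0 0;-1 0 0 0 0 0 0"

```text
t: 7.83
eef_pos: [0.4861, 0.0386, 0.0897]
tool_rot: [-0.003, -0.707, 0.708, 0.002]
contact_force: [-1.2, -0.2, -0.6]
gripper_width: 0.998
```

>>> apply_moves:
  moves: "-1 0 -0.01 0.12 0 0 0;-1 0 0 0.12 0 0 0;-1 0 0 0 0 0 0;1 0 0 0 0 0 0;1 0 0 0 0 0 0;1 0 0 0 0 0 0;1 0 0 0 0 0 0;1 0 0 0 0 0 0;1 0 0 0 0 0 0;1 0 0 0 0 0 0;1 0 0 0 0 0 0;1 0 0 0 0 0 0"
  force: 25

```text
t: 8.83
eef_pos: [0.4915, 0.0393, 0.0662]
tool_rot: [0.001, -0.707, 0.708, -0.001]
contact_force: [-1.6, -0.6, 6.3]
gripper_width: 0.58
```

>>> apply_moves:
  moves: "1 0 0 -0.1 0 0 0;1 0 0 -0.3 0 0 0;1 0 0 -0.3 0 0 0;1 0 0 -0.3 0 0 0;1 0 0 0 0 0 0"

```text
t: 9.25
eef_pos: [0.495, 0.0403, 0.1922]
tool_rot: [0.005, -0.707, 0.708, -0.004]
contact_force: [1.3, -0.2, -1.3]
gripper_width: 0.58
```

```bash
python3 -c "
from h import *
p,c=wrist()
cv2.imwrite('pics/w7.png',p['image'][:,:,::-1])
go([.575,-.380,.20],-90)
o=bot.get_obs();print(o['gripper_width'],o['contact_force'])
D=imaging.read_camera('side');cv2.imwrite('pics/d7.png',cv2.resize(D['image'][100:300,240:460,::-1],None,fx=3,fy=3))
"
```

```text
turn first [-0.13  0.01 -0.03] then shift(in turned frame) [ 3.498 -0.679 -0.09 ] rows 11.0 yaw now -90.1 pos [0.4936 0.0397 0.1892]
0.5800697558655348 [ 0.33303309 -0.16816737 -0.91212026]
```

View pics/w7.png

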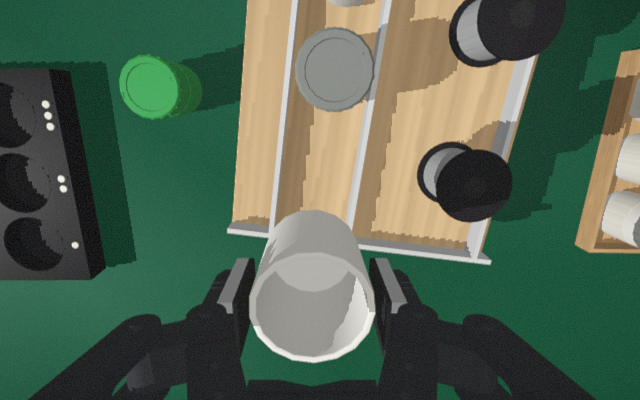

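View pics/d7.png

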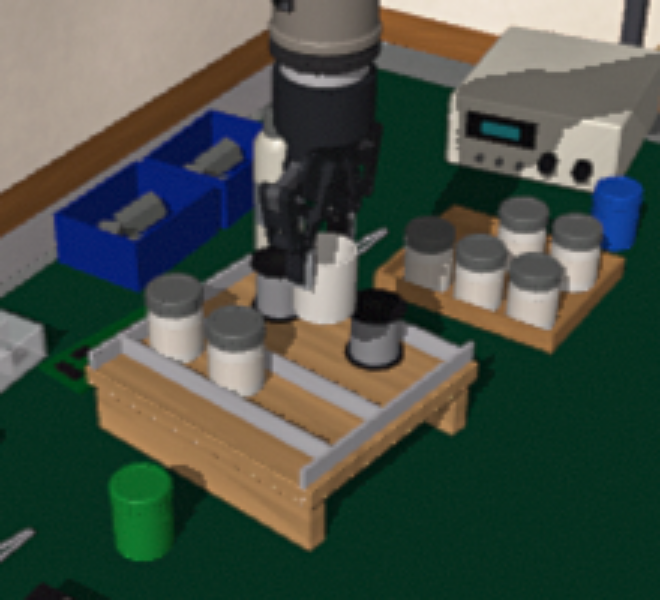

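Empty is held. Carrying it over to the carton's free place.

>>> apply_moves:
  moves: "1 0.32 -0.065 0 0 0 0;1 0.32 -0.065 0 0 0 0;1 0.32 -0.065 0 0 0 0;1 0.32 -0.065 0 0 0 0;1 0.32 -0.065 0 0 0 0;1 0.32 -0.065 0 0 0 0;1 0.32 -0.065 0 0 0 0;1 0.32 -0.065 0 0 0 0;1 0.32 -0.065 0 0 0 0;1 0.32 -0.065 0 0 0 0;1 0.31 -0.065 0 0 0 0;1 0 0 0 0 0 0"

```text
t: 10.35
eef_pos: [0.5728, -0.3919, 0.1819]
tool_rot: [-0.003, -0.703, 0.711, -0.0]
contact_force: [-1.3, -1.1, -0.2]
gripper_width: 0.584
```

```bash
python3 -c "
from h import *
p,c=wrist()
cv2.imwrite('pics/w8.png',p['image'][:,:,::-1])
go([.579,-.382,.006],-90)
"
```

```text
turn first [ 0.05 -0.01 -0.12] then shift(in turned frame) [-0.044 -0.048  1.465] rows 5.0 yaw now -90.5 pos [ 0.5732 -0.3873  0.1819]
```

View pics/w8.png

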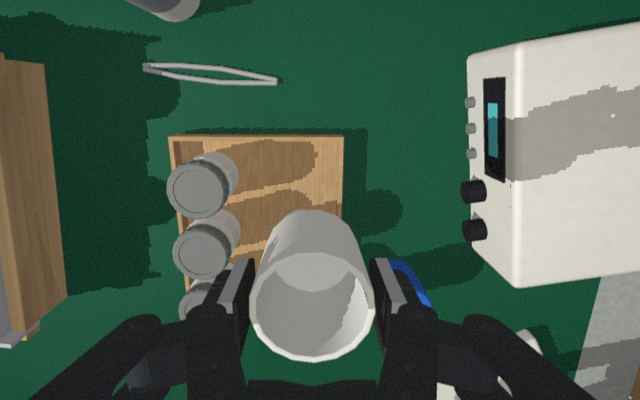

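>>> apply_moves:
  moves: "1 -0.02 -0.03 0.25 0 0 0;1 -0.02 -0.015 0.25 0 0 0;1 0 0 0.25 0 0 0;1 0 0 0.25 0 0 0;1 0 0 0.2 0 0 0;1 0 0 0.1 0 0 0;1 0 0 0.1 0 0 0;1 0 0 0 0 0 0;1 0 0 0 0 0 0"

```text
t: 11.15
eef_pos: [0.5813, -0.377, 0.0169]
tool_rot: [0.0, -0.707, 0.708, 0.0]
contact_force: [0.3, 0.1, 0.8]
gripper_width: 0.579
```

>>> apply_moves:
  moves: "1 0 0 0.06 0 0 0;1 0 0 0.05 0 0 0;1 0 0 0 0 0 0;1 0 0 0 0 0 0;-1 0 0 0 0 0 0;-1 0 0 0 0 0 0;-1 0 0 0 0 0 0;-1 0 0 0 0 0 0;-1 0 0 0 0 0 0;-1 0 0 -0.1 0 0 0;-1 0 0 -0.2 0 0 0"

```text
t: 12.07
eef_pos: [0.5788, -0.3761, 0.0373]
tool_rot: [-0.001, -0.707, 0.708, 0.003]
contact_force: [0.1, 0.1, 0.2]
gripper_width: 1.002
```

```bash
python3 -c "
from h import *
p,c=wrist()
cv2.imwrite('pics/w9.png',p['image'][:,:,::-1])
go([.588,.0255,.30],-90)
print(bot.get_obs()['t'])
"
```

```text
turn first [-0.05 -0.03 -0.03] then shift(in turned frame) [-3.366 -0.043 -2.128] rows 13.0 yaw now -90.1 pos [ 0.5829 -0.3784  0.0446]
12.1167
```

View pics/w9.png

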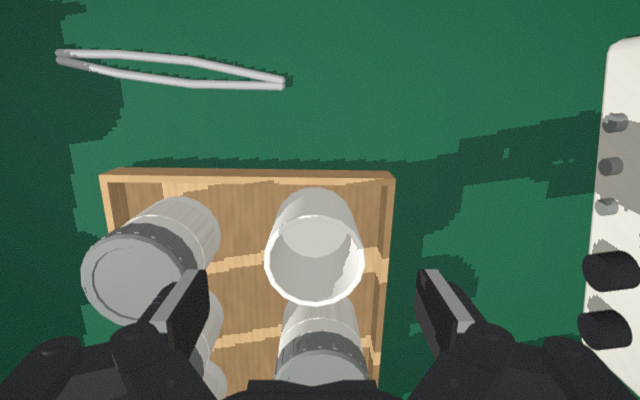

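Empty stands in the carton's free place. On to old1.

>>> apply_moves:
  moves: "-1 0 0 -0.3 0 0 0;-1 0 0 -0.33 0 0 0;-1 0 0 -0.33 0 0 0;-1 -0.15 0 -0.25 0 0 0;-1 -0.32 -0.005 0 0 0 0;-1 -0.32 -0.005 0 0 0 0;-1 -0.32 -0.005 0 0 0 0;-1 -0.32 -0.005 0 0 0 0;-1 -0.32 -0.005 0 0 0 0;-1 -0.32 -0.005 0 0 0 0;-1 -0.32 -0.005 0 0 0 0;-1 -0.32 -0.005 0 0 0 0"

```text
t: 13.12
eef_pos: [0.5863, -0.0505, 0.1859]
tool_rot: [0.0, -0.706, 0.708, -0.001]
contact_force: [-0.0, -0.0, -0.7]
gripper_width: 1.005
```

>>> apply_moves:
  moves: "-1 -0.32 0 0 0 0 0;-1 -0.32 0 0 0 0 0;-1 0 0 0 0 0 0;-1 0 0 0 0 0 0;-1 0 0 0 0 0 0"

```text
t: 13.53
eef_pos: [0.5867, 0.0243, 0.1854]
tool_rot: [0.0, -0.707, 0.708, -0.001]
contact_force: [0.2, 0.0, -1.2]
gripper_width: 0.997
```

```bash
python3 -c "
from h import *
p,c=wrist()
cv2.imwrite('pics/w10.png',p['image'][:,:,::-1])
print(seg(p,c,.136,(.53,.74,-.03,.08),vhi=170,save='pics/l10.png'))
go([.589,.0255,.083],-90)
"
```

```text
[[5.91500e-01 2.63000e-02 2.49385e+01 2.82192e+01]
 [6.60800e-01 1.48000e-02 2.36551e+01 2.54053e+01]]
turn first [-0.01 -0.01 -0.04] then shift(in turned frame) [-0.019 -0.019  0.851] rows 3.0 yaw now -90.2 pos [0.5867 0.0232 0.1851]
```

View pics/w10.png

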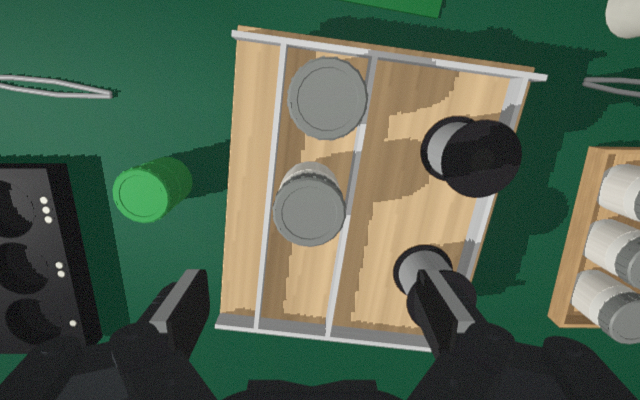

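View pics/l10.png

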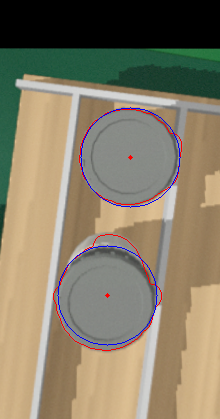

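>>> apply_moves:
  moves: "-1 -0.02 -0.023 0.25 0 0 0;-1 0 0 0.25 0 0 0;-1 0 0 0.25 0 0 0;-1 0 0 0.15 0 0 0;-1 0 0 0.1 0 0 0;-1 0 0 0 0 0 0;-1 0 0 0 0 0 0"

```text
t: 14.17
eef_pos: [0.5895, 0.026, 0.0649]
tool_rot: [-0.0, -0.706, 0.708, -0.0]
contact_force: [-0.1, 1.0, 0.3]
gripper_width: 0.999
```

>>> apply_moves:
  moves: "1 0 0 0 0 0 0;1 0 0 0 0 0 0;1 0 0 0 0 0 0;1 0 0 0 0 0 0;1 0 0 0 0 0 0;1 0 0 0 0 0 0;1 0 0 0 0 0 0;1 0 0 0 0 0 0"
  force: 45

```text
t: 14.83
eef_pos: [0.5904, 0.027, 0.0662]
tool_rot: [0.001, -0.707, 0.708, -0.001]
contact_force: [-0.1, -0.1, 6.0]
gripper_width: 0.573
```

>>> apply_moves:
  moves: "1 0 0 -0.15 0 0 0;1 0 0 -0.2 0 0 0;1 -0.02 0.1 0 0 0 0;1 -0.03 0.25 0 0 0 0;1 -0.03 0.25 0 0 0 0;1 -0.02 0.17 0 0 0 0;1 0 0.1 0 0 0 0;1 0 0 0 0 0 0;1 0 0 0 0 0 0;1 0 0 0 0 0 0"

```text
t: 15.67
eef_pos: [0.486, 0.0391, 0.107]
tool_rot: [0.001, -0.706, 0.708, -0.0]
contact_force: [0.1, 0.4, -2.0]
gripper_width: 0.58
```

```bash
python3 -c "
from h import *
p,c=wrist()
cv2.imwrite('pics/w11.png',p['image'][:,:,::-1])
go([.4862,.0391,.0665],-90)
o=bot.get_obs();print(o['gripper_width'],o['contact_force'])
"
```

```text
turn first [-0.02  0.01 -0.03] then shift(in turned frame) [ 0.001 -0.001  0.337] rows 2.0 yaw now -90.1 pos [0.4861 0.0392 0.1069]
0.5744279491703521 [-0.33801582 -0.44203112 -1.59745608]
```

View pics/w11.png

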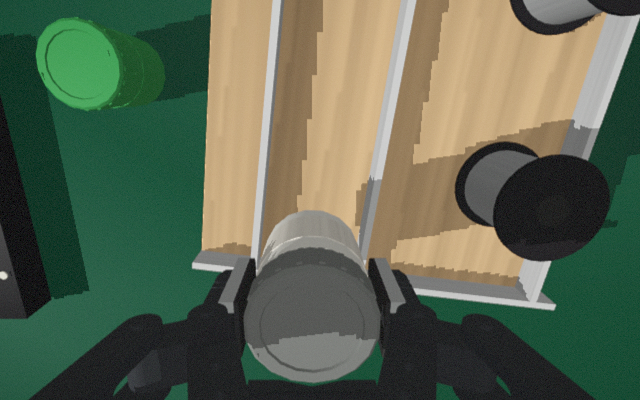

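>>> apply_moves:
  moves: "1 0 0 0.15 0 0 0;1 0 0 0.12 0 0 0;1 0 0 0.06 0 0 0;1 0 0 0 0 0 0;1 0 0 0 0 0 0"

```text
t: 16.13
eef_pos: [0.4855, 0.0393, 0.0669]
tool_rot: [0.0, -0.707, 0.708, 0.0]
contact_force: [-0.8, 0.7, -2.7]
gripper_width: 0.572
```

>>> apply_moves:
  moves: "1 0 0 0.015 0 0 0;1 0 0 0 0 0 0;-1 0 0 0 0 0 0;-1 0 0 0 0 0 0;-1 0 0 0 0 0 0;-1 0 0 0 0 0 0;-1 0 0 0 0 0 0;-1 0 0 -0.1 0 0 0;-1 0 0 -0.3 0 0 0;-1 0 0 -0.3 0 0 0;-1 0 -0.2 -0.3 0 0 0;-1 0 0 0 0 0 0"

```text
t: 17.13
eef_pos: [0.5152, 0.04, 0.1911]
tool_rot: [0.006, -0.706, 0.708, -0.004]
contact_force: [1.5, 1.2, -0.5]
gripper_width: 1.006
```

>>> apply_moves:
  moves: "-1 0.03 -0.3 0 0 0 0;-1 0.06 -0.3 0 0 0 0;-1 0.05 -0.3 0 0 0 0;-1 0.06 -0.3 0 0 0 0;-1 0 0 0 0 0 0;-1 0 0 0 0 0 0;-1 0 0 0 0 0 0"

```text
t: 17.72
eef_pos: [0.6513, 0.0152, 0.1831]
tool_rot: [-0.0, -0.707, 0.708, 0.001]
contact_force: [-0.3, 0.8, -1.2]
gripper_width: 1.002
```

```bash
python3 -c "
from h import *
p,c=wrist()
cv2.imwrite('pics/w12.png',p['image'][:,:,::-1])
print(seg(p,c,.136,(.45,.74,-.03,.08),vhi=170,save='pics/l12.png'))
go([.660,.016,.065],-90)
"
```

```text
[[5.32000e-01 2.98000e-02 1.48481e+01 2.36848e+01]
 [6.64300e-01 1.46000e-02 2.47243e+01 2.69622e+01]]
turn first [ 0.01  0.   -0.01] then shift(in turned frame) [-0.005 -0.075  0.988] rows 4.0 yaw now -90.0 pos [0.651  0.0154 0.1835]
```

View pics/w12.png

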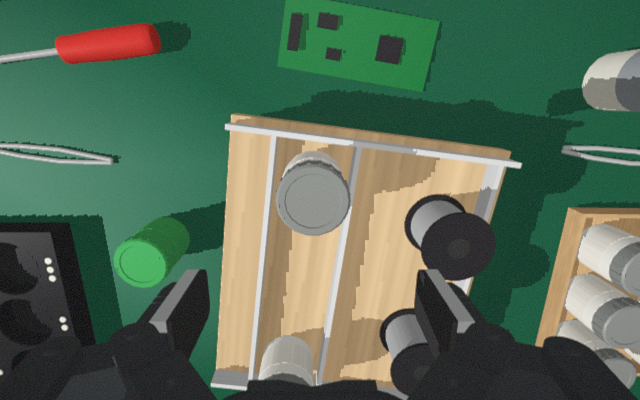

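View pics/l12.png

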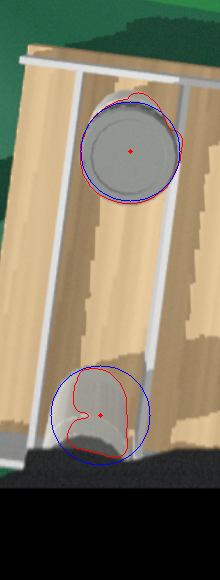

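>>> apply_moves:
  moves: "-1 0 -0.06 0.25 0 0 0;-1 0 -0.023 0.25 0 0 0;-1 0 0 0.25 0 0 0;-1 0 0 0.15 0 0 0;-1 0 0 0.085 0 0 0;-1 0 0 0 0 0 0;-1 0 0 0 0 0 0"

```text
t: 18.35
eef_pos: [0.6618, 0.0152, 0.0665]
tool_rot: [0.0, -0.707, 0.707, -0.0]
contact_force: [0.3, 0.6, 0.1]
gripper_width: 1.002
```

>>> apply_moves:
  moves: "1 0 0 0 0 0 0;1 0 0 0 0 0 0;1 0 0 0 0 0 0;1 0 0 0 0 0 0;1 0 0 0 0 0 0;1 0 0 0 0 0 0;1 0 0 0 0 0 0;1 0 0 0 0 0 0"

```text
t: 19.02
eef_pos: [0.663, 0.0149, 0.0674]
tool_rot: [0.001, -0.706, 0.708, -0.001]
contact_force: [-1.3, -0.1, 6.8]
gripper_width: 0.576
```

>>> apply_moves:
  moves: "1 0 0 -0.15 0 0 0;1 0 0 -0.2 0 0 0;1 -0.01 0.1 0 0 0 0;1 -0.03 0.25 0 0 0 0;1 -0.03 0.25 0 0 0 0;1 -0.03 0.2 0 0 0 0;1 -0.04 0.19 0 0 0 0;1 0 0 0 0 0 0;1 0 0 0 0 0 0;1 0 0 0 0 0 0"

```text
t: 19.85
eef_pos: [0.5438, 0.0317, 0.1081]
tool_rot: [0.0, -0.707, 0.708, -0.0]
contact_force: [0.8, 0.1, -2.7]
gripper_width: 0.573
```

```bash
python3 -c "
from h import *
p,c=wrist()
cv2.imwrite('pics/w13.png',p['image'][:,:,::-1])
go([.5418,.0320,.0655],-90)
o=bot.get_obs();print(o['gripper_width'],o['contact_force'])
"
```

```text
turn first [-0.02  0.   -0.03] then shift(in turned frame) [-0.003  0.02   0.354] rows 2.0 yaw now -90.1 pos [0.5441 0.0316 0.108 ]
0.5739047967270186 [ 0.94927579  0.35799857 -2.58390494]
```

View pics/w13.png

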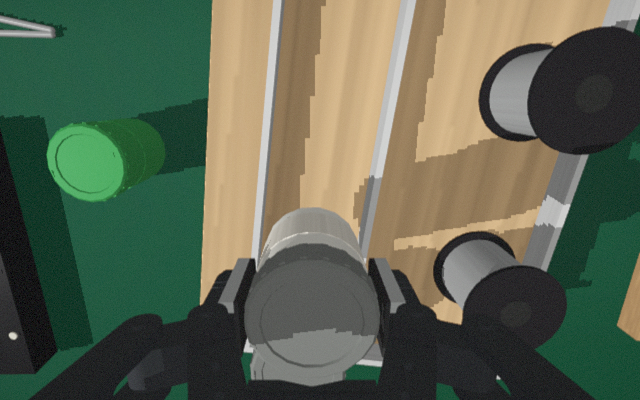

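>>> apply_moves:
  moves: "1 0 0.01 0.15 0 0 0;1 0 0 0.12 0 0 0;1 0 0 0.08 0 0 0;1 0 0 0 0 0 0;1 0 0 0 0 0 0;1 0 0 0 0 0 0"

```text
t: 20.4
eef_pos: [0.5424, 0.0318, 0.0655]
tool_rot: [0.0, -0.706, 0.708, 0.0]
contact_force: [-0.2, 1.0, -2.2]
gripper_width: 0.57
```

>>> apply_moves:
  moves: "1 0 0 0.01 0 0 0;1 0 0 0 0 0 0;-1 0 0 0 0 0 0;-1 0 0 0 0 0 0;-1 0 0 0 0 0 0;-1 0 0 0 0 0 0;-1 0 0 0 0 0 0;-1 0 0 -0.1 0 0 0;-1 0 0 -0.3 0 0 0;-1 0 0 -0.3 0 0 0;-1 0 -0.2 -0.3 0 0 0;-1 0 -0.2 -0.3 0 0 0"

```text
t: 21.4
eef_pos: [0.5876, 0.0318, 0.2209]
tool_rot: [0.0, -0.707, 0.707, -0.0]
contact_force: [1.5, -0.0, -0.4]
gripper_width: 1.002
```

>>> apply_moves:
  moves: "-1 0 -0.2 -0.2 0 0 0;-1 0 -0.2 -0.2 0 0 0;-1 0 0 0 0 0 0;-1 0 0 0 0 0 0;-1 0 0 0 0 0 0"

```text
t: 21.82
eef_pos: [0.635, 0.0318, 0.2653]
tool_rot: [-0.001, -0.707, 0.708, 0.001]
contact_force: [-0.1, -0.1, 0.3]
gripper_width: 1.002
```

```bash
python3 -c "
from h import *
p,c=wrist()
cv2.imwrite('pics/w14.png',p['image'][:,:,::-1])
print(seg(p,c,.136,(.44,.62,-.03,.08),vhi=170,save='pics/l14.png'))
go([.50,-.335,.26],-90)
"
```

```text
[[5.16700e-01 3.57000e-02 2.57245e+01 6.34979e+01]]
turn first [ 0.04 -0.   -0.02] then shift(in turned frame) [3.056 1.121 0.04 ] rows 10.0 yaw now -90.1 pos [0.6345 0.0317 0.2648]
```

View pics/w14.png

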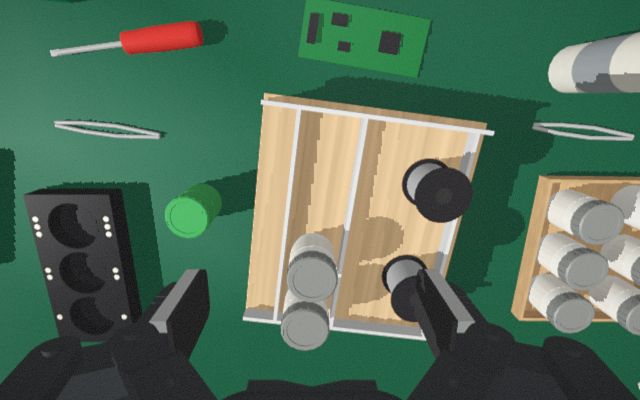

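Both old jars stand upright in places 1 and 2. Next, the carton.

>>> apply_moves:
  moves: "-1 0.305 0.11 0 0 0 0;-1 0.305 0.11 0 0 0 0;-1 0.305 0.11 0 0 0 0;-1 0.305 0.11 0 0 0 0;-1 0.305 0.11 0 0 0 0;-1 0.305 0.11 0 0 0 0;-1 0.305 0.11 0 0 0 0;-1 0.305 0.11 0 0 0 0;-1 0.305 0.11 0 0 0 0;-1 0.305 0.11 0 0 0 0;-1 0 0 0 0 0 0;-1 0 0 0 0 0 0"

```text
t: 22.87
eef_pos: [0.5004, -0.3364, 0.2645]
tool_rot: [-0.001, -0.704, 0.71, 0.001]
contact_force: [0.7, -0.1, 0.4]
gripper_width: 1.004
```

```bash
python3 -c "
from h import *
wrist();p,c=wrist()
cv2.imwrite('pics/w15.png',p['image'][:,:,::-1])
print(seg(p,c,.071,(.42,.62,-.43,-.24),vhi=165,save='pics/l15.png'))
go([.572,-.292,.0],-90)
"
```

```text
[[ 0.4827 -0.378  24.8914 62.3823]
 [ 0.4861 -0.291  25.2938 62.5573]
 [ 0.5727 -0.2935 23.6372 24.7626]]
turn first [ 0.02  0.02 -0.01] then shift(in turned frame) [-0.339 -0.575  2.208] rows 7.0 yaw now -90.0 pos [ 0.503  -0.3327  0.265 ]
```

View pics/w15.png

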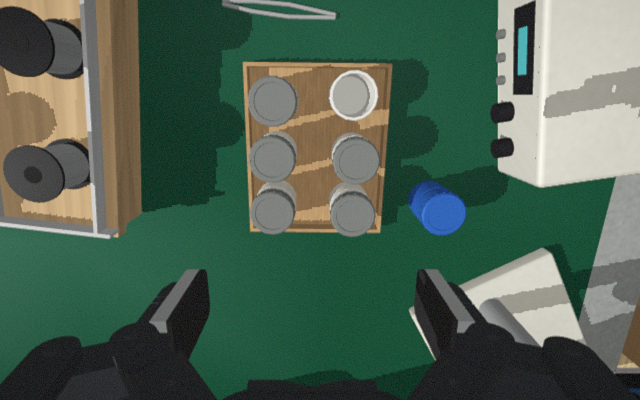

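View pics/l15.png

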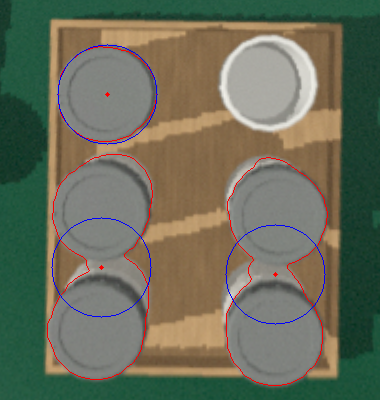

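Jar A is at (0.5725, −0.2935). The empty's edge is near the inner finger, so I'll approach with a reduced opening.

>>> apply_moves:
  moves: "-0.6 -0.11 -0.19 0.1 0 0 0;-0.6 -0.11 -0.19 0.1 0 0 0;-0.6 -0.106 -0.2 0.2 0 0 0;-0.6 0 0 0.3 0 0 0;-0.6 0 0 0.3 0 0 0;-0.6 0 0 0.3 0 0 0;-0.6 0 0 0 0 0 0;-0.6 0 0 0 0 0 0;-0.6 0 0 0 0 0 0"

```text
t: 23.72
eef_pos: [0.5748, -0.2943, 0.1119]
tool_rot: [0.001, -0.707, 0.707, -0.001]
contact_force: [0.1, -0.3, 0.8]
gripper_width: 0.796
```

```bash
python3 -c "
from h import *
p,c=wrist()
cv2.imwrite('pics/w16.png',p['image'][:,:,::-1])
go([.5725,-.2935,.001],-90)
print(bot.get_obs()['gripper_width'])
"
```

```text
turn first [-0.06 -0.02 -0.01] then shift(in turned frame) [-0.012  0.023  0.931] rows 3.0 yaw now -90.0 pos [ 0.5752 -0.2949  0.1127]
0.800159460429992
```

View pics/w16.png

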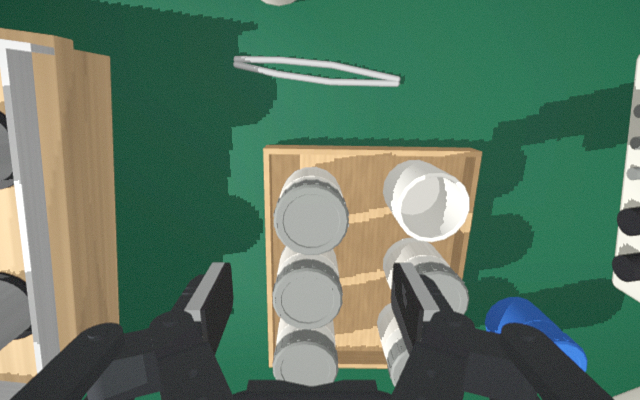

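>>> apply_moves:
  moves: "-0.6 -0.01 0.02 0.25 0 0 0;-0.6 0 0 0.25 0 0 0;-0.6 0 0 0.2 0 0 0;-0.6 0 0 0.15 0 0 0;-0.6 0 0 0.08 0 0 0;-0.6 0 0 0 0 0 0;-0.6 0 0 0 0 0 0"

```text
t: 24.35
eef_pos: [0.5721, -0.2943, -0.0001]
tool_rot: [0.0, -0.707, 0.708, -0.001]
contact_force: [-0.1, 0.6, 0.0]
gripper_width: 0.8
```

>>> apply_moves:
  moves: "1 0 0 0 0 0 0;1 0 0 0 0 0 0;1 0 0 0 0 0 0;1 0 0 0 0 0 0;1 0 0 0 0 0 0;1 0 0 0 0 0 0;1 0 0 0 0 0 0"

```text
t: 24.93
eef_pos: [0.5726, -0.2945, 0.0006]
tool_rot: [0.001, -0.706, 0.708, -0.002]
contact_force: [-0.9, 0.3, 6.4]
gripper_width: 0.573
```

>>> apply_moves:
  moves: "1 0 0 -0.15 0 0 0;1 0 0 -0.3 0 0 0;1 0 0 -0.3 0 0 0;1 0 0 -0.3 0 0 0;1 0 0 -0.3 0 0 0;1 0 0 -0.2 0 0 0;1 0 0 0 0 0 0;1 0 0 0 0 0 0"

```text
t: 25.6
eef_pos: [0.5716, -0.2943, 0.1864]
tool_rot: [0.001, -0.706, 0.708, -0.002]
contact_force: [-0.4, 0.3, -3.3]
gripper_width: 0.574
```

```bash
python3 -c "
from h import *
go([.5973,.0249,.19],-90)
o=bot.get_obs();print(o['gripper_width'],o['contact_force'])
"
```

```text
turn first [-0.05 -0.03 -0.03] then shift(in turned frame) [-2.66  -0.214 -0.03 ] rows 9.0 yaw now -90.1 pos [ 0.5716 -0.2943  0.1864]
0.5735621054649931 [-0.43547613  0.31165735 -3.29859347]
```

>>> apply_moves:
  moves: "1 -0.2 -0.02 0 0 0 0;1 -0.3 -0.025 0 0 0 0;1 -0.3 -0.025 0 0 0 0;1 -0.3 -0.025 0 0 0 0;1 -0.3 -0.025 0 0 0 0;1 -0.3 -0.025 0 0 0 0;1 -0.3 -0.025 0 0 0 0;1 -0.3 -0.025 0 0 0 0;1 -0.25 -0.02 0 0 0 0;1 -0.11 0 0 0 0 0;1 0 0 0 0 0 0;1 0 0 0 0 0 0"

```text
t: 26.6
eef_pos: [0.5959, 0.0255, 0.1826]
tool_rot: [0.001, 0.707, -0.707, -0.001]
contact_force: [0.7, -0.8, -2.6]
gripper_width: 0.571
```

```bash
python3 -c "
from h import *
p,c=wrist()
cv2.imwrite('pics/w17.png',p['image'][:,:,::-1])
go([.5973,.0249,.0655],-90)
"
```

```text
turn first [ 0.04 -0.02 -0.03] then shift(in turned frame) [-0.009 -0.009  0.978] rows 3.0 yaw now -90.1 pos [0.5962 0.0238 0.1828]
```

View pics/w17.png

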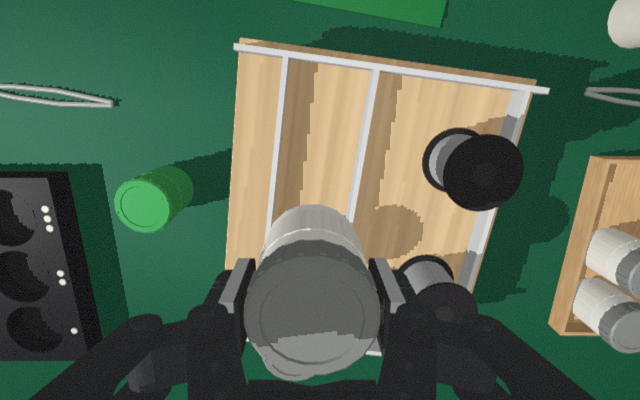

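>>> apply_moves:
  moves: "1 -0.005 -0.01 0.25 0 0 0;1 0 0 0.25 0 0 0;1 0 0 0.2 0 0 0;1 0 0 0.15 0 0 0;1 0 0 0.08 0 0 0;1 0 0 0.03 0 0 0;1 0 0 0 0 0 0;1 0 0 0 0 0 0"

```text
t: 27.32
eef_pos: [0.5992, 0.0253, 0.0699]
tool_rot: [0.0, -0.706, 0.708, -0.001]
contact_force: [0.7, -0.5, -3.1]
gripper_width: 0.574
```

>>> apply_moves:
  moves: "1 0 0 0.025 0 0 0;1 0 0 0.015 0 0 0;1 0 0 0 0 0 0;1 0 0 0 0 0 0"

```text
t: 27.65
eef_pos: [0.5997, 0.0258, 0.0666]
tool_rot: [0.001, -0.706, 0.708, -0.001]
contact_force: [-2.5, -0.4, 8.0]
gripper_width: 0.572
```

>>> apply_moves:
  moves: "-0.8 0 0 0 0 0 0;-0.8 0 0 0 0 0 0;-0.8 0 0 0 0 0 0;-0.8 0 0 0 0 0 0;-0.8 0 0 -0.1 0 0 0;-0.8 0 0 -0.25 0 0 0;-0.8 0 0 -0.3 0 0 0;-0.8 0 0 -0.33 0 0 0;-0.8 0 0 -0.33 0 0 0;-0.8 0 0 -0.3 0 0 0"

```text
t: 28.48
eef_pos: [0.5983, 0.0261, 0.261]
tool_rot: [0.001, -0.707, 0.708, -0.0]
contact_force: [1.6, -0.1, 0.3]
gripper_width: 0.903
```

>>> apply_moves:
  moves: "-0.6 0.3 0.08 0 0 0 0;-0.6 0.3 0.08 0 0 0 0;-0.6 0.3 0.08 0 0 0 0;-0.6 0.3 0.08 0 0 0 0;-0.6 0.3 0.08 0 0 0 0;-0.6 0.3 0.08 0 0 0 0;-0.6 0.3 0.08 0 0 0 0;-0.6 0.3 0.08 0 0 0 0;-0.6 0.3 0.08 0 0 0 0;-0.6 0.3 0.08 0 0 0 0;-0.6 0 0 0 0 0 0;-0.6 0 0 0 0 0 0"

```text
t: 29.48
eef_pos: [0.5003, -0.3367, 0.2579]
tool_rot: [-0.0, -0.705, 0.71, -0.0]
contact_force: [-0.6, 1.1, 0.3]
gripper_width: 0.796
```

```bash
python3 -c "
from h import *
wrist();p,c=wrist()
cv2.imwrite('pics/w18.png',p['image'][:,:,::-1])
im=rect(p,c,.071,(.40,.62,-.45,-.23),'pics/r18.png')
go([.515,-.2905,.0],-90)
"
```

```text
turn first [-0.01  0.01 -0.01] then shift(in turned frame) [-0.353 -0.106  2.15 ] rows 7.0 yaw now -90.0 pos [ 0.5023 -0.3328  0.258 ]
```

View pics/w18.png

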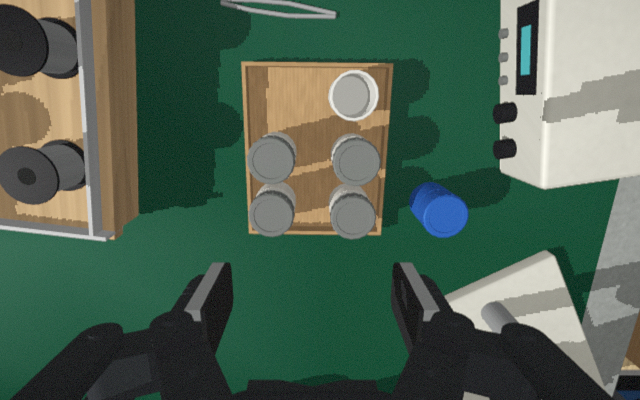

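View pics/r18.png

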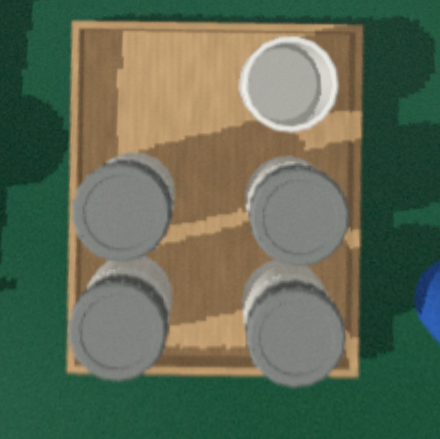

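Nothing has shifted; jar B is at (0.514, −0.291). Picking it for place 4.

>>> apply_moves:
  moves: "-0.6 -0.12 -0.04 0.2 0 0 0;-0.6 -0.12 -0.04 0.25 0 0 0;-0.6 -0.108 -0.02 0.25 0 0 0;-0.6 0 0 0.25 0 0 0;-0.6 0 0 0.25 0 0 0;-0.6 0 0 0.1 0 0 0;-0.6 0 0 0 0 0 0;-0.6 0 0 0 0 0 0;-0.6 0 0 0 0 0 0"

```text
t: 30.33
eef_pos: [0.5155, -0.2924, 0.1035]
tool_rot: [0.001, -0.707, 0.707, -0.001]
contact_force: [-0.7, 0.5, -0.4]
gripper_width: 0.801
```

```bash
python3 -c "
from h import *
go([.514,-.291,.0],-90)
"
```

```text
turn first [-0.04 -0.02 -0.02] then shift(in turned frame) [-0.012  0.012  0.862] rows 3.0 yaw now -90.1 pos [ 0.5155 -0.2924  0.1035]
```

>>> apply_moves:
  moves: "-0.6 -0.01 0.01 0.25 0 0 0;-0.6 0 0 0.25 0 0 0;-0.6 0 0 0.2 0 0 0;-0.6 0 0 0.1 0 0 0;-0.6 0 0 0.05 0 0 0;-0.6 0 0 0 0 0 0;-0.6 0 0 0 0 0 0"

```text
t: 30.92
eef_pos: [0.5139, -0.2916, 0.0009]
tool_rot: [0.0, -0.706, 0.708, -0.001]
contact_force: [0.9, -0.3, -0.3]
gripper_width: 0.798
```

>>> apply_moves:
  moves: "1 0 0 0 0 0 0;1 0 0 0 0 0 0;1 0 0 0 0 0 0;1 0 0 0 0 0 0;1 0 0 0 0 0 0;1 0 0 0 0 0 0;1 0 0 0 0 0 0"

```text
t: 31.5
eef_pos: [0.514, -0.2916, 0.0013]
tool_rot: [0.001, -0.706, 0.708, -0.001]
contact_force: [-0.8, 0.5, 7.1]
gripper_width: 0.578
```

>>> apply_moves:
  moves: "1 0 0 -0.15 0 0 0;1 0 0 -0.3 0 0 0;1 0 0 -0.3 0 0 0;1 0 0 -0.3 0 0 0;1 0 0 -0.3 0 0 0;1 0 0 -0.25 0 0 0;1 0 0 0 0 0 0;1 0 0 0 0 0 0"

```text
t: 32.17
eef_pos: [0.5136, -0.2916, 0.1937]
tool_rot: [0.001, -0.706, 0.708, -0.002]
contact_force: [-0.2, 0.6, -2.3]
gripper_width: 0.573
```

```bash
python3 -c "
from h import *
go([.6535,.0178,.19],-90)
o=bot.get_obs();print(o['gripper_width'],o['contact_force'])
"
```

```text
turn first [-0.06 -0.03 -0.03] then shift(in turned frame) [-2.578 -1.166  0.031] rows 9.0 yaw now -90.1 pos [ 0.5136 -0.2916  0.1937]
0.5728887607954457 [-0.23396854  0.58497683 -2.34794246]
```

>>> apply_moves:
  moves: "1 -0.16 -0.08 0 0 0 0;1 -0.28 -0.13 0 0 0 0;1 -0.28 -0.13 0 0 0 0;1 -0.28 -0.13 0 0 0 0;1 -0.28 -0.13 0 0 0 0;1 -0.28 -0.13 0 0 0 0;1 -0.28 -0.13 0 0 0 0;1 -0.28 -0.13 0 0 0 0;1 -0.28 -0.13 0 0 0 0;1 -0.18 -0.07 0 0 0 0;1 0 0 0 0 0 0;1 0 0 0 0 0 0"

```text
t: 33.17
eef_pos: [0.6546, 0.0208, 0.189]
tool_rot: [0.001, 0.708, -0.706, -0.002]
contact_force: [-0.2, -0.2, -2.6]
gripper_width: 0.574
```

```bash
python3 -c "
from h import *
p,c=wrist();p,c=wrist()
cv2.imwrite('pics/w19.png',p['image'][:,:,::-1])
go([.656,.0175,.0655],-90)
"
```

```text
turn first [ 0.05 -0.02 -0.04] then shift(in turned frame) [-0.005 -0.011  1.034] rows 4.0 yaw now -90.1 pos [0.6547 0.0169 0.1896]
```

View pics/w19.png

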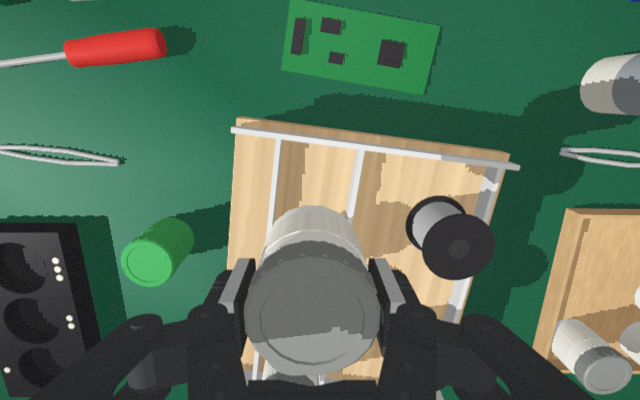

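>>> apply_moves:
  moves: "1 0 -0.005 0.25 0 0 0;1 0 0 0.25 0 0 0;1 0 0 0.25 0 0 0;1 0 0 0.13 0 0 0;1 0 0 0.07 0 0 0;1 0 0 0.04 0 0 0;1 0 0 0 0 0 0;1 0 0 0 0 0 0;1 0 0 0 0 0 0"

```text
t: 34.02
eef_pos: [0.6576, 0.0182, 0.0742]
tool_rot: [0.001, -0.706, 0.708, -0.001]
contact_force: [0.4, -0.3, -2.3]
gripper_width: 0.571
```

>>> apply_moves:
  moves: "1 0 0 0.04 0 0 0;1 0 0 0.02 0 0 0;1 0 0 0.01 0 0 0;1 0 0 0 0 0 0;1 0 0 0 0 0 0"

```text
t: 34.43
eef_pos: [0.6576, 0.0184, 0.0673]
tool_rot: [0.001, -0.706, 0.708, -0.001]
contact_force: [-5.3, -1.1, 14.7]
gripper_width: 0.574
```

>>> apply_moves:
  moves: "-0.8 0 0 0 0 0 0;-0.8 0 0 0 0 0 0;-0.8 0 0 0 0 0 0;-0.8 0 0 0 0 0 0;-0.8 0 0 -0.1 0 0 0;-0.8 0 0 -0.25 0 0 0;-0.8 0 0 -0.3 0 0 0;-0.8 0 0 -0.33 0 0 0;-0.8 0 0 -0.33 0 0 0;-0.8 0 0 -0.3 0 0 0;-0.8 0 0 0 0 0 0"

```text
t: 35.35
eef_pos: [0.6607, 0.0193, 0.2675]
tool_rot: [0.006, -0.706, 0.708, -0.005]
contact_force: [0.6, 0.4, 0.4]
gripper_width: 0.902
```

```bash
python3 -c "
from h import *
p,c=wrist()
cv2.imwrite('pics/w20.png',p['image'][:,:,::-1])
D=imaging.read_camera('side');cv2.imwrite('pics/d20.png',cv2.resize(D['image'][130:330,230:460,::-1],None,fx=3,fy=3))
S=imaging.read_camera('scene');im=S['image'].copy()
for P in ([.4862,.0391],[.5418,.032],[.5973,.0249],[.6529,.0178]):
  print(proj(cam(S),P+[.136]).round(1),proj(cam(D),P+[.136]).round(1))
cv2.imwrite('pics/s20.png',cv2.resize(im[110:290,180:400,::-1],None,fx=3,fy=3))
go([.50,-.335,.265],-90)
"
```

```text
[304.7 157.4] [348.1 221.9]
[317.1 162.8] [330.7 213.3]
[329.9 168.4] [314.2 205.1]
[343.4 174.3] [298.5 197.3]
turn first [-0.01 -0.   -0.02] then shift(in turned frame) [ 2.945  1.304 -0.058] rows 10.0 yaw now -90.1 pos [0.6565 0.0184 0.2581]
```

View pics/d20.png

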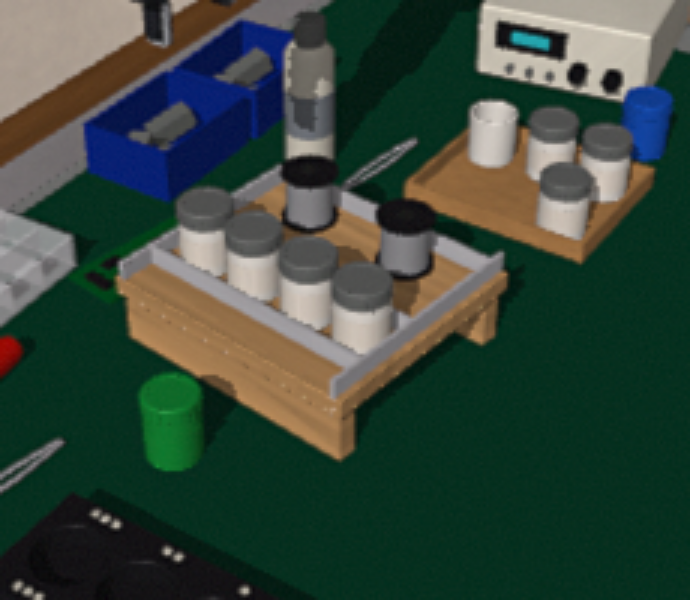

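View pics/s20.png

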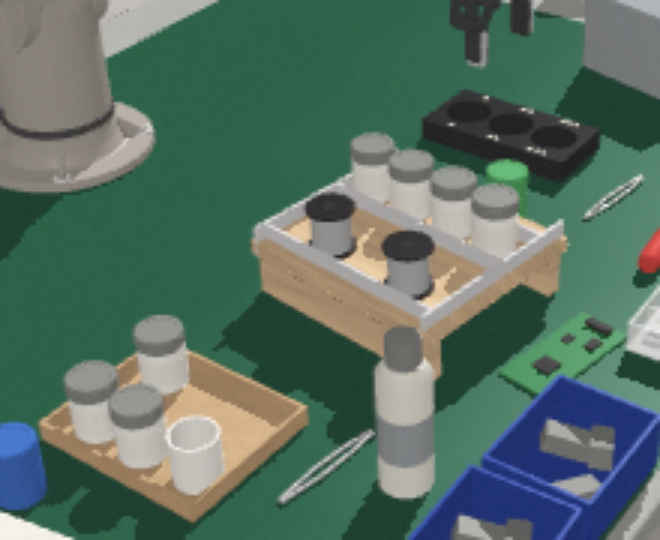

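View pics/w20.png

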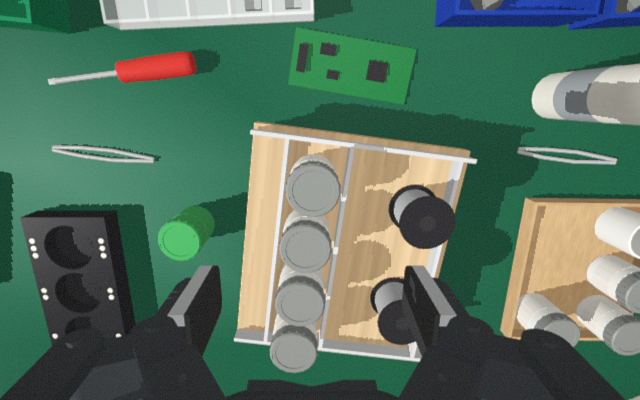

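The row is full and matches the predicted places within about 2 px. I'll look at the tray closely once before filling it.

>>> apply_moves:
  moves: "-0.8 -0.24 0.13 0 0 0 0;-0.8 -0.24 0.13 0 0 0 0;-0.8 -0.24 0.13 0 0 0 0;-0.8 -0.24 0.13 0 0 0 0;-0.8 -0.24 0.13 0 0 0 0;-0.8 -0.24 0.13 0 0 0 0;-0.8 -0.24 0.13 0 0 0 0;-0.8 -0.24 0.13 0 0 0 0;-0.8 -0.24 0.13 0 0 0 0;-0.8 -0.24 0.13 0 0 0 0;-0.8 -0.2 0.13 0 0 0 0;-0.8 0 0 0 0 0 0"

```text
t: 36.5
eef_pos: [0.4795, 0.3367, 0.256]
tool_rot: [0.001, 0.71, -0.704, -0.002]
contact_force: [-0.4, 0.4, 0.0]
gripper_width: 0.898
```

```bash
python3 -c "
from h import *
wrist();wrist();p,c=wrist()
cv2.imwrite('pics/w21.png',p['image'][:,:,::-1])
rect(p,c,.03,(.37,.61,.24,.42),'pics/r21.png',s=.0004)
print(bot.get_obs()['eef_pos'])
"
```

```text
[0.48497635 0.32972315 0.25597567]
```

View pics/w21.png

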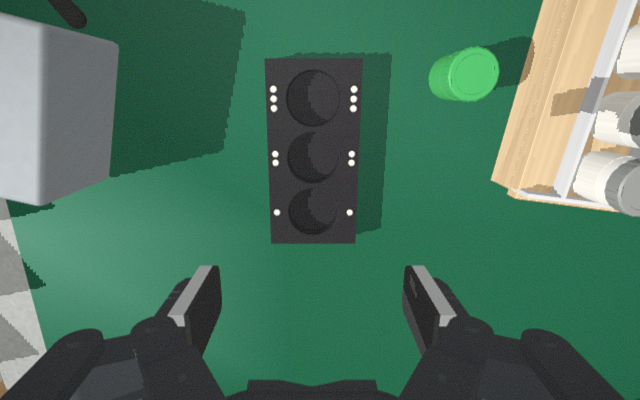

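View pics/r21.png

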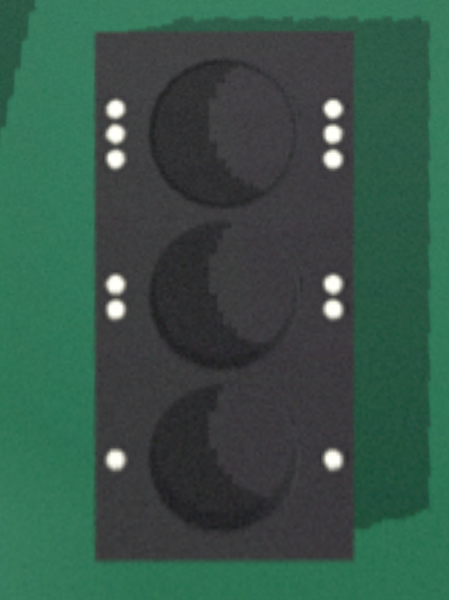

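>>> apply_moves:
  moves: "-0.6 0.32 0 0 0 0 0;-0.6 0.32 0 0 0 0 0;-0.6 0.32 0 0 0 0 0;-0.6 0.32 0 0 0 0 0;-0.6 0.32 0 0 0 0 0;-0.6 0.32 0 0 0 0 0;-0.6 0.32 0 0 0 0 0;-0.6 0.32 0 0 0 0 0;-0.6 0.32 0 0 0 0 0;-0.6 0.32 0 0 0 0 0;-0.6 0.32 0 0 0 0 0;-0.6 0.32 0 0 0 0 0"

```text
t: 37.65
eef_pos: [0.4833, -0.134, 0.257]
tool_rot: [-0.0, -0.705, 0.709, 0.0]
contact_force: [1.3, 0.0, -0.1]
gripper_width: 0.799
```

>>> apply_moves:
  moves: "-0.6 0.32 0 0 0 0 0;-0.6 0.32 0 0 0 0 0;-0.6 0.32 -0.01 0 0 0 0;-0.6 0.32 -0.02 0 0 0 0;-0.6 0.27 -0.02 0 0 0 0;-0.6 0.15 -0.03 0 0 0 0;-0.6 0 0 0 0 0 0;-0.6 0 0 0 0 0 0;-0.6 0 0 0 0 0 0"

```text
t: 38.4
eef_pos: [0.4931, -0.334, 0.2568]
tool_rot: [-0.0, -0.706, 0.708, 0.001]
contact_force: [0.2, 0.3, -0.6]
gripper_width: 0.798
```

```bash
python3 -c "
from h import *
wrist();p,c=wrist()
cv2.imwrite('pics/w22.png',p['image'][:,:,::-1])
im=rect(p,c,.071,(.40,.62,-.45,-.23),'pics/r22.png')
go([.4545,-.2895,.0],-90)
"
```

```text
turn first [ 0.01  0.01 -0.01] then shift(in turned frame) [-0.364  0.327  2.144] rows 7.0 yaw now -90.0 pos [ 0.4938 -0.3331  0.2572]
```

View pics/w22.png

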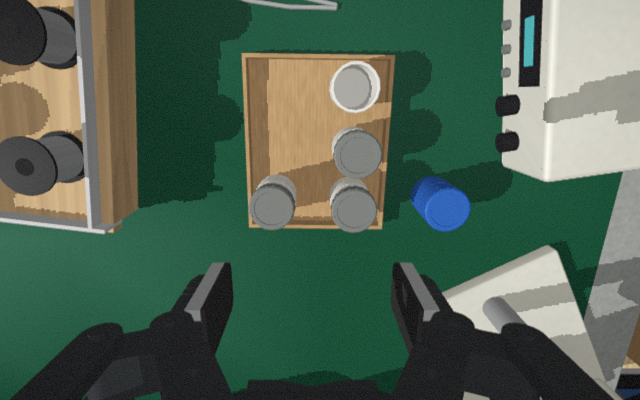

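View pics/r22.png

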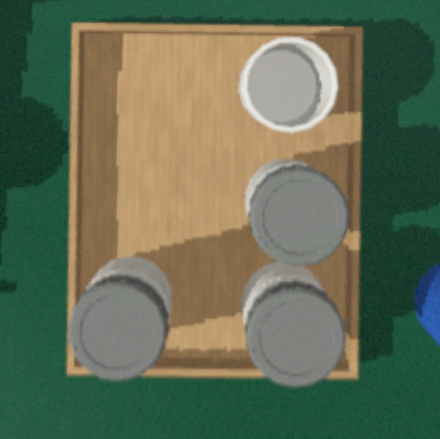

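D is at (0.4545, −0.290), C at (0.5125, −0.380), E at (0.4515, −0.378), all undisturbed. Picking D.

>>> apply_moves:
  moves: "-0.6 -0.12 0.11 0.2 0 0 0;-0.6 -0.12 0.11 0.25 0 0 0;-0.6 -0.118 0.1 0.25 0 0 0;-0.6 0 0 0.25 0 0 0;-0.6 0 0 0.25 0 0 0;-0.6 0 0 0.1 0 0 0;-0.6 0 0 0 0 0 0;-0.6 0 0 0 0 0 0;-0.6 0 0 0 0 0 0"

```text
t: 39.25
eef_pos: [0.4567, -0.2912, 0.1028]
tool_rot: [0.0, -0.707, 0.707, -0.001]
contact_force: [0.0, -0.5, 0.3]
gripper_width: 0.8
```

```bash
python3 -c "
from h import *
go([.4545,-.290,.0005],-90)
"
```

```text
turn first [-0.03 -0.01 -0.01] then shift(in turned frame) [-0.01   0.018  0.852] rows 3.0 yaw now -90.0 pos [ 0.4567 -0.2912  0.1028]
```

>>> apply_moves:
  moves: "-0.6 -0.01 0.01 0.25 0 0 0;-0.6 0 0 0.25 0 0 0;-0.6 0 0 0.2 0 0 0;-0.6 0 0 0.1 0 0 0;-0.6 0 0 0.05 0 0 0;-0.6 0 0 0 0 0 0;-0.6 0 0 0 0 0 0"

```text
t: 39.83
eef_pos: [0.4555, -0.2906, 0.0007]
tool_rot: [0.0, -0.707, 0.708, -0.001]
contact_force: [-0.3, -0.4, 1.1]
gripper_width: 0.803
```

>>> apply_moves:
  moves: "1 0 0 0 0 0 0;1 0 0 0 0 0 0;1 0 0 0 0 0 0;1 0 0 0 0 0 0;1 0 0 0 0 0 0;1 0 0 0 0 0 0;1 0 0 0 0 0 0"

```text
t: 40.42
eef_pos: [0.4557, -0.2906, 0.0011]
tool_rot: [0.0, -0.706, 0.708, -0.001]
contact_force: [-1.0, 0.3, 5.6]
gripper_width: 0.578
```

>>> apply_moves:
  moves: "1 0 0 -0.15 0 0 0;1 0 0 -0.3 0 0 0;1 0 0 -0.3 0 0 0;1 0 0 -0.3 0 0 0;1 0 0 -0.3 0 0 0;1 0 0 -0.25 0 0 0;1 0 0 0 0 0 0;1 0 0 0 0 0 0"

```text
t: 41.08
eef_pos: [0.4555, -0.2906, 0.1939]
tool_rot: [0.001, -0.706, 0.708, -0.002]
contact_force: [0.1, 0.7, -2.6]
gripper_width: 0.577
```

```bash
python3 -c "
from h import *
go([.4268,.3302,.19],-90)
o=bot.get_obs();print(o['gripper_width'],o['contact_force'])
"
```

```text
turn first [-0.06 -0.03 -0.03] then shift(in turned frame) [-5.174  0.239  0.032] rows 16.0 yaw now -90.1 pos [ 0.4555 -0.2906  0.1939]
0.576922334559091 [ 0.05695827  0.72863165 -2.5647449 ]
```

>>> apply_moves:
  moves: "1 -0.15 0 0 0 0 0;1 -0.3 0 0 0 0 0;1 -0.32 0 0 0 0 0;1 -0.32 0 0 0 0 0;1 -0.32 0 0 0 0 0;1 -0.32 0 0 0 0 0;1 -0.32 0 0 0 0 0;1 -0.32 0 0 0 0 0;1 -0.32 0 0 0 0 0;1 -0.32 0 0 0 0 0;1 -0.32 0 0 0 0 0;1 -0.32 0 0 0 0 0"

```text
t: 42.08
eef_pos: [0.4535, 0.1492, 0.1899]
tool_rot: [-0.001, -0.707, 0.708, 0.001]
contact_force: [1.2, -0.9, -1.7]
gripper_width: 0.57
```

>>> apply_moves:
  moves: "1 -0.32 0.04 0 0 0 0;1 -0.32 0.05 0 0 0 0;1 -0.32 0.05 0 0 0 0;1 -0.32 0.05 0 0 0 0;1 -0.24 0.04 0 0 0 0;1 0 0 0 0 0 0;1 0 0 0 0 0 0;1 0 0 0 0 0 0;1 0 0 0 0 0 0"

```text
t: 42.83
eef_pos: [0.4279, 0.3284, 0.1904]
tool_rot: [-0.001, -0.706, 0.708, -0.0]
contact_force: [-1.0, -0.2, -1.6]
gripper_width: 0.573
```

```bash
python3 -c "
from h import *
wrist();p,c=wrist()
cv2.imwrite('pics/w23.png',p['image'][:,:,::-1])
go([.4278,.3302,.006],-90)
o=bot.get_obs();print(o['gripper_width'],o['contact_force'])
"
```

```text
turn first [ 0.   -0.02 -0.06] then shift(in turned frame) [-0.012  0.004  1.541] rows 5.0 yaw now -90.2 pos [0.4283 0.3287 0.191 ]
0.573192768906713 [ 0.87190218 -0.36011317 -2.47519078]
```

View pics/w23.png

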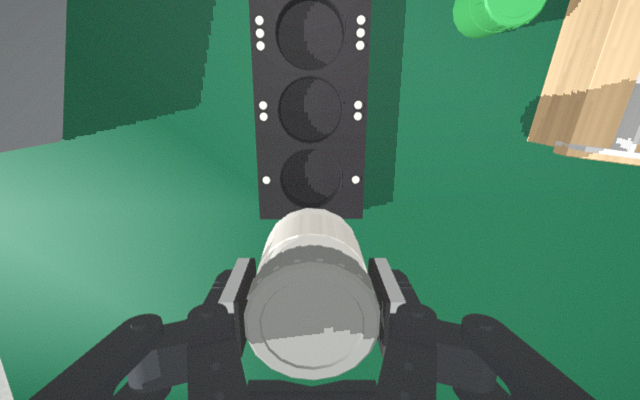

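>>> apply_moves:
  moves: "1 -0.01 0 0.2 0 0 0;1 0 0 0.3 0 0 0;1 0 0 0.3 0 0 0;1 0 0 0.25 0 0 0;1 0 0 0.15 0 0 0;1 0 0 0.06 0 0 0;1 0 0 0 0 0 0;1 0 0 0 0 0 0;1 0 0 0 0 0 0"

```text
t: 43.68
eef_pos: [0.429, 0.3324, 0.0418]
tool_rot: [0.001, -0.706, 0.708, -0.0]
contact_force: [0.3, 0.6, -2.2]
gripper_width: 0.576
```

```bash
python3 -c "
from h import *
p,c=wrist()
cv2.imwrite('pics/w24.png',p['image'][:,:,::-1])
go([.4278,.3302,.006],-90)
for n in ('scene','side'):
  D=imaging.read_camera(n);u=proj(cam(D),[.4268,.3302,.04]).astype(int)
  cv2.imwrite(f'pics/{n}24.png',cv2.resize(D['image'][max(u[1]-60,0):u[1]+60,u[0]-80:u[0]+80,::-1],None,fx=4,fy=4))
"
```

```text
turn first [-0.04  0.03 -0.03] then shift(in turned frame) [0.019 0.01  0.299] rows 1.0 yaw now -90.1 pos [0.429  0.3325 0.0419]
```

View pics/w24.png

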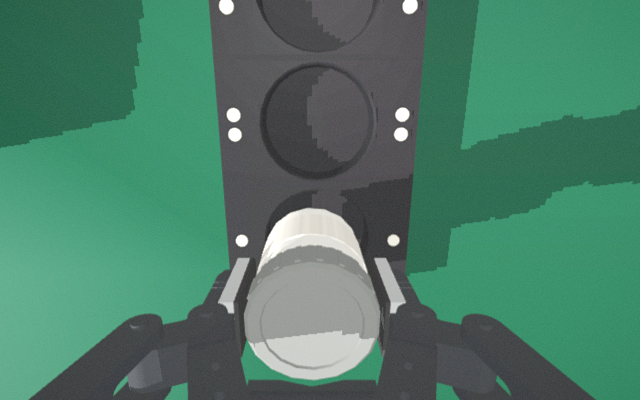

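View pics/side24.png

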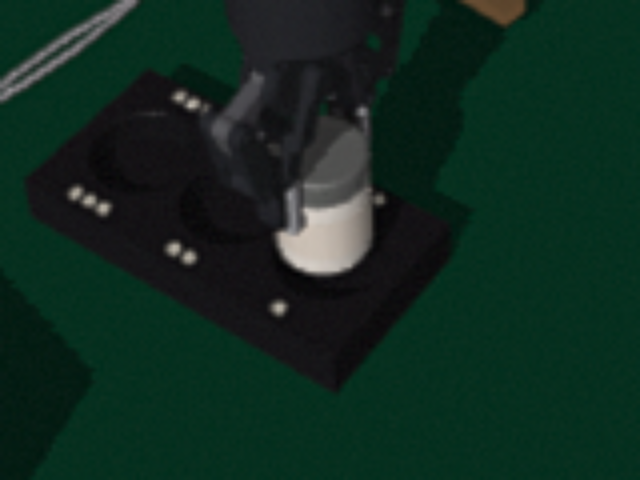

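>>> apply_moves:
  moves: "1 0.02 0.008 0 0 0 0;1 0 0 0.08 0 0 0;1 0 0 0.08 0 0 0;1 0 0 0.08 0 0 0;1 0 0 0.04 0 0 0;1 0 0 0 0 0 0;1 0 0 0 0 0 0"

```text
t: 44.42
eef_pos: [0.4264, 0.3287, 0.0067]
tool_rot: [-0.001, -0.707, 0.708, -0.0]
contact_force: [-3.0, -4.5, 12.9]
gripper_width: 0.574
```

>>> apply_moves:
  moves: "-0.7 0 0 0 0 0 0;-0.7 0 0 0 0 0 0;-0.7 0 0 0 0 0 0;-0.7 0 0 0 0 0 0;-0.7 0 0 -0.1 0 0 0;-0.7 0 0 -0.25 0 0 0;-0.7 0 0 -0.3 0 0 0;-0.7 0 0 -0.3 0 0 0;-0.7 0 -0.1 -0.3 0 0 0;-0.7 0 -0.2 -0.3 0 0 0;-0.7 0 -0.2 -0.3 0 0 0;-0.7 0 0 0 0 0 0"

```text
t: 45.42
eef_pos: [0.4924, 0.3307, 0.2345]
tool_rot: [0.007, -0.705, 0.709, -0.002]
contact_force: [2.2, -0.0, 0.3]
gripper_width: 0.851
```

```bash
python3 -c "
from h import *
wrist();p,c=wrist()
cv2.imwrite('pics/w25.png',p['image'][:,:,::-1])
rect(p,c,.076,(.37,.61,.24,.42),'pics/r25.png',s=.0004)
go([.495,-.335,.25],-90)
"
```

```text
turn first [-0.04  0.03 -0.04] then shift(in turned frame) [ 5.538 -0.072 -0.184] rows 17.0 yaw now -90.2 pos [0.4863 0.3295 0.228 ]
```

View pics/w25.png

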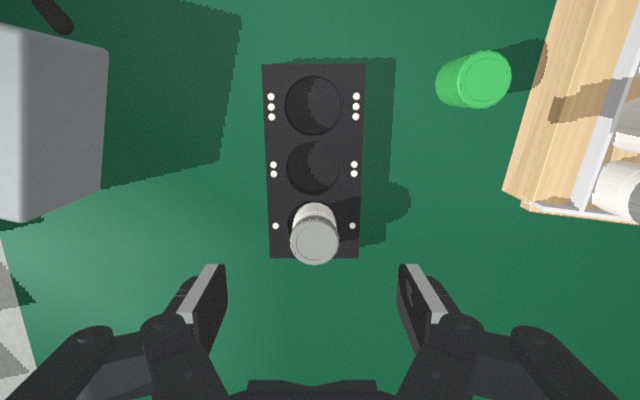

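View pics/r25.png

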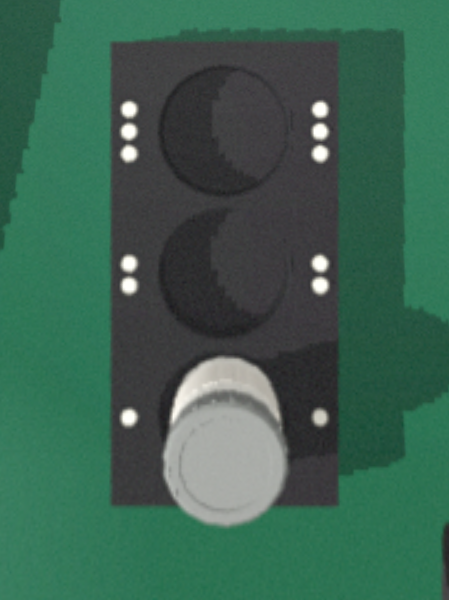

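Jar D is seated in pocket 1: the lid is within about 2.5 mm of the expected position at seated height. Back for the next one.

>>> apply_moves:
  moves: "-0.6 0.32 0 -0.03 0 0 0;-0.6 0.32 0 -0.03 0 0 0;-0.6 0.32 0 -0.03 0 0 0;-0.6 0.32 0 -0.03 0 0 0;-0.6 0.32 0 -0.03 0 0 0;-0.6 0.32 0 -0.03 0 0 0;-0.6 0.32 0 0 0 0 0;-0.6 0.32 0 0 0 0 0;-0.6 0.32 0 0 0 0 0;-0.6 0.32 0 0 0 0 0;-0.6 0.32 0 0 0 0 0;-0.6 0.32 0 0 0 0 0"

```text
t: 46.52
eef_pos: [0.4823, -0.1324, 0.2462]
tool_rot: [-0.001, -0.707, 0.707, 0.001]
contact_force: [0.7, 0.7, -0.0]
gripper_width: 0.798
```

>>> apply_moves:
  moves: "-0.6 0.32 0 0 0 0 0;-0.6 0.32 0 0 0 0 0;-0.6 0.32 -0.01 0 0 0 0;-0.6 0.32 -0.02 0 0 0 0;-0.6 0.27 -0.02 0 0 0 0;-0.6 0.15 -0.02 0 0 0 0;-0.6 0 0 0 0 0 0;-0.6 0 0 0 0 0 0;-0.6 0 0 0 0 0 0"

```text
t: 47.27
eef_pos: [0.492, -0.3334, 0.2464]
tool_rot: [-0.0, 0.707, -0.707, -0.001]
contact_force: [0.9, 0.6, -0.3]
gripper_width: 0.799
```

```bash
python3 -c "
from h import *
wrist();p,c=wrist()
cv2.imwrite('pics/w26.png',p['image'][:,:,::-1])
im=rect(p,c,.071,(.40,.62,-.45,-.23),'pics/r26.png')
go([.4515,-.378,.0],-90)
"
```

```text
turn first [0.01 0.02 0.02] then shift(in turned frame) [0.372 0.342 2.059] rows 7.0 yaw now -89.9 pos [ 0.4925 -0.3334  0.2471]
```

View pics/w26.png

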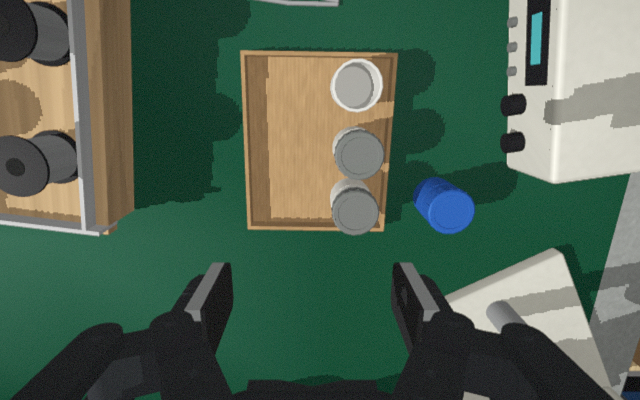

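View pics/r26.png

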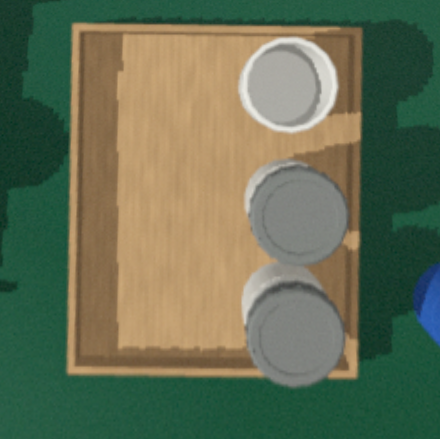

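>>> apply_moves:
  moves: "-0.5 0.12 0.12 0.2 0 0 0;-0.5 0.13 0.12 0.25 0 0 0;-0.5 0.12 0.09 0.25 0 0 0;-0.5 0 0 0.25 0 0 0;-0.5 0 0 0.22 0 0 0;-0.5 0 0 0.05 0 0 0;-0.5 0 0 0 0 0 0;-0.5 0 0 0 0 0 0;-0.5 0 0 0 0 0 0"

```text
t: 48.12
eef_pos: [0.4544, -0.3803, 0.1032]
tool_rot: [0.0, -0.707, 0.707, -0.002]
contact_force: [-0.0, -0.4, 0.3]
gripper_width: 0.747
```

```bash
python3 -c "
from h import *
p,c=wrist()
cv2.imwrite('pics/w27.png',p['image'][:,:,::-1])
go([.4515,-.378,.0005],-90)
"
```

```text
turn first [-0.04 -0.03 -0.01] then shift(in turned frame) [-0.02   0.023  0.856] rows 3.0 yaw now -90.1 pos [ 0.4543 -0.3804  0.1033]
```

View pics/w27.png

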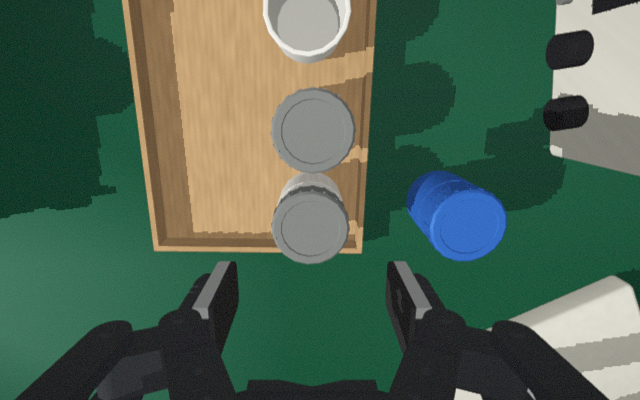

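>>> apply_moves:
  moves: "-0.5 -0.02 0.02 0.25 0 0 0;-0.5 0 0 0.25 0 0 0;-0.5 0 0 0.2 0 0 0;-0.5 0 0 0.1 0 0 0;-0.5 0 0 0.05 0 0 0;-0.5 0 0 0 0 0 0;-0.5 0 0 0 0 0 0"

```text
t: 48.75
eef_pos: [0.4514, -0.3783, 0.0004]
tool_rot: [0.0, -0.707, 0.708, -0.001]
contact_force: [0.3, 0.3, 0.7]
gripper_width: 0.747
```

>>> apply_moves:
  moves: "1 0 0 0 0 0 0;1 0 0 0 0 0 0;1 0 0 0 0 0 0;1 0 0 0 0 0 0;1 0 0 0 0 0 0;1 0 0 0 0 0 0;1 0 0 0 0 0 0"

```text
t: 49.33
eef_pos: [0.4517, -0.3786, 0.0011]
tool_rot: [0.0, -0.706, 0.708, -0.002]
contact_force: [-0.1, -0.2, 6.4]
gripper_width: 0.571
```

>>> apply_moves:
  moves: "1 0 0 -0.15 0 0 0;1 0 0 -0.3 0 0 0;1 0 0 -0.3 0 0 0;1 0 0 -0.3 0 0 0;1 0 0 -0.3 0 0 0;1 0 0 -0.25 0 0 0;1 0 0 0 0 0 0;1 0 0 0 0 0 0"

```text
t: 50.0
eef_pos: [0.4512, -0.3782, 0.1934]
tool_rot: [0.0, -0.706, 0.708, -0.002]
contact_force: [-0.8, -0.2, -3.9]
gripper_width: 0.573
```

```bash
python3 -c "
from h import *
go([.4918,.3302,.19],-90)
o=bot.get_obs();print(o['gripper_width'],o['contact_force'])
"
```

```text
turn first [-0.05 -0.04 -0.03] then shift(in turned frame) [-5.904 -0.338  0.029] rows 18.0 yaw now -90.1 pos [ 0.4512 -0.3782  0.1934]
0.5732462736899893 [-0.76631546 -0.20408556 -3.93973404]
```

>>> apply_moves:
  moves: "1 -0.15 0 0 0 0 0;1 -0.3 0 0 0 0 0;1 -0.32 0 0 0 0 0;1 -0.32 0 0 0 0 0;1 -0.32 0 0 0 0 0;1 -0.32 0 0 0 0 0;1 -0.32 0 0 0 0 0;1 -0.32 0 0 0 0 0;1 -0.32 0 0 0 0 0;1 -0.32 0 0 0 0 0;1 -0.32 0 0 0 0 0;1 -0.32 0 0 0 0 0"

```text
t: 51.0
eef_pos: [0.4491, 0.0618, 0.1896]
tool_rot: [-0.001, -0.707, 0.708, 0.001]
contact_force: [1.1, 0.4, -2.2]
gripper_width: 0.572
```

>>> apply_moves:
  moves: "1 -0.32 -0.04 0 0 0 0;1 -0.32 -0.06 0 0 0 0;1 -0.32 -0.06 0 0 0 0;1 -0.32 -0.06 0 0 0 0;1 -0.32 -0.06 0 0 0 0;1 -0.32 -0.05 0 0 0 0;1 -0.25 -0.01 0 0 0 0;1 -0.08 0 0 0 0 0;1 0 0 0 0 0 0;1 0 0 0 0 0 0;1 0 0 0 0 0 0;1 0 0 0 0 0 0"

```text
t: 52.0
eef_pos: [0.4926, 0.3279, 0.1905]
tool_rot: [-0.001, -0.706, 0.709, -0.0]
contact_force: [-0.4, -0.9, -2.0]
gripper_width: 0.574
```

```bash
python3 -c "
from h import *
go([.4920,.3302,.04],-90)
"
```

```text
turn first [ 0.01 -0.03 -0.06] then shift(in turned frame) [-0.019  0.005  1.255] rows 4.0 yaw now -90.2 pos [0.4926 0.3279 0.1905]
```

>>> apply_moves:
  moves: "1 0 0 0.2 0 0 0;1 0 0 0.3 0 0 0;1 0 0 0.3 0 0 0;1 0 0 0.25 0 0 0;1 0 0 0.15 0 0 0;1 0 0 0.05 0 0 0;1 0 0 0 0 0 0;1 0 0 0 0 0 0;1 0 0 0 0 0 0"

```text
t: 52.75
eef_pos: [0.4936, 0.331, 0.043]
tool_rot: [0.002, -0.706, 0.708, -0.0]
contact_force: [0.6, 0.1, -2.3]
gripper_width: 0.572
```

```bash
python3 -c "
from h import *
p,c=wrist()
cv2.imwrite('pics/w28.png',p['image'][:,:,::-1])
go([.4920,.3302,.007],-90)
"
```

```text
turn first [-0.04  0.03 -0.03] then shift(in turned frame) [0.007 0.013 0.301] rows 1.0 yaw now -90.1 pos [0.4936 0.3311 0.0431]
```

View pics/w28.png

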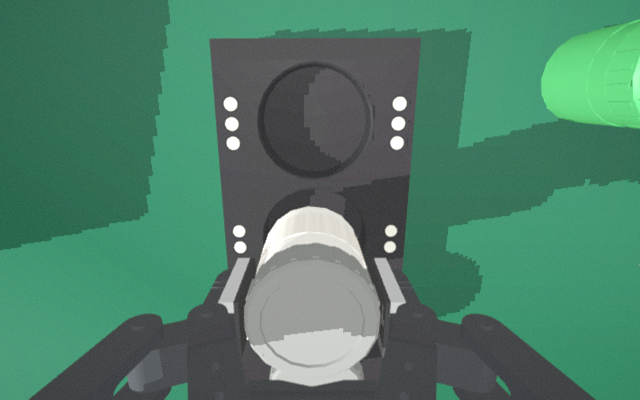

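>>> apply_moves:
  moves: "1 0.004 0.008 0 0 0 0;1 0 0 0.08 0 0 0;1 0 0 0.08 0 0 0;1 0 0 0.08 0 0 0;1 0 0 0.045 0 0 0;1 0 0 0 0 0 0;1 0 0 0 0 0 0"

```text
t: 53.38
eef_pos: [0.4908, 0.3295, 0.0067]
tool_rot: [-0.001, -0.707, 0.708, -0.0]
contact_force: [-1.8, -2.9, 5.6]
gripper_width: 0.574
```

>>> apply_moves:
  moves: "-0.7 0 0 0 0 0 0;-0.7 0 0 0 0 0 0;-0.7 0 0 0 0 0 0;-0.7 0 0 0 0 0 0;-0.7 0 0 -0.1 0 0 0;-0.7 0 0 -0.25 0 0 0;-0.7 0 0 -0.3 0 0 0;-0.7 0 0 -0.3 0 0 0;-0.7 0 0 -0.3 0 0 0;-0.7 0 -0.05 -0.33 0 0 0;-0.7 0 -0.05 -0.33 0 0 0;-0.7 0 0 0 0 0 0"

```text
t: 54.38
eef_pos: [0.5076, 0.3329, 0.2461]
tool_rot: [0.007, -0.706, 0.708, -0.001]
contact_force: [1.6, 1.7, 1.5]
gripper_width: 0.85
```

```bash
python3 -c "
from h import *
wrist();p,c=wrist()
rect(p,c,.076,(.37,.61,.24,.42),'pics/r29.png',s=.0004)
go([.495,-.335,.25],-90)
"
```

```text
turn first [-0.06  0.04 -0.03] then shift(in turned frame) [ 5.547  0.078 -0.092] rows 17.0 yaw now -90.1 pos [0.5043 0.3307 0.239 ]
```

View pics/r29.png

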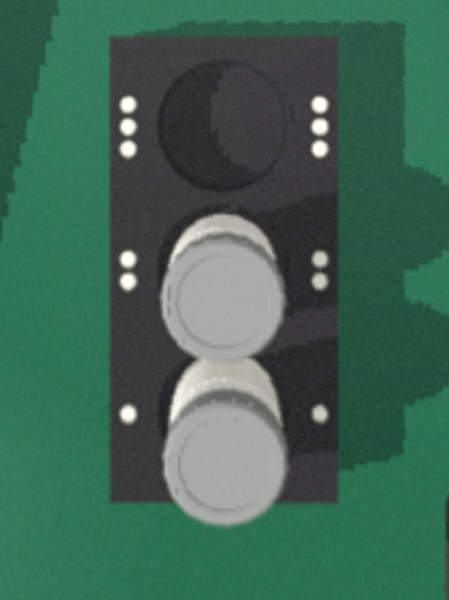

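Pockets 1 and 2 are filled, with lids at (0.4244, 0.3296) and (0.4908, 0.3308). Last jar, C.

>>> apply_moves:
  moves: "-0.5 0.32 0 -0.03 0 0 0;-0.5 0.32 0 -0.03 0 0 0;-0.5 0.32 0 0 0 0 0;-0.5 0.32 0 0 0 0 0;-0.5 0.32 0 0 0 0 0;-0.5 0.32 0 0 0 0 0;-0.5 0.32 0 0 0 0 0;-0.5 0.32 0 0 0 0 0;-0.5 0.32 0 0 0 0 0;-0.5 0.32 0 0 0 0 0;-0.5 0.32 0 0 0 0 0;-0.5 0.32 0 0 0 0 0"

```text
t: 55.48
eef_pos: [0.5009, -0.1325, 0.2421]
tool_rot: [-0.001, -0.707, 0.708, 0.001]
contact_force: [1.2, -0.2, -0.9]
gripper_width: 0.75
```

>>> apply_moves:
  moves: "-0.5 0.32 0 0 0 0 0;-0.5 0.32 0 0 0 0 0;-0.5 0.32 0 0 0 0 0;-0.5 0.32 0 0 0 0 0;-0.5 0.27 0 0 0 0 0;-0.5 0.15 0 0 0 0 0;-0.5 0 0 0 0 0 0;-0.5 0 0 0 0 0 0;-0.5 0 0 0 0 0 0"

```text
t: 56.23
eef_pos: [0.502, -0.3332, 0.2423]
tool_rot: [0.0, -0.707, 0.707, 0.001]
contact_force: [0.6, -0.2, 0.2]
gripper_width: 0.749
```

```bash
python3 -c "
from h import *
wrist();p,c=wrist()
cv2.imwrite('pics/w30.png',p['image'][:,:,::-1])
im=rect(p,c,.071,(.40,.62,-.45,-.23),'pics/r30.png')
go([.5125,-.3795,.0],-90)
"
```

```text
turn first [0.01 0.02 0.01] then shift(in turned frame) [ 0.388 -0.083  2.024] rows 7.0 yaw now -89.9 pos [ 0.5025 -0.3329  0.2429]
```

View pics/w30.png

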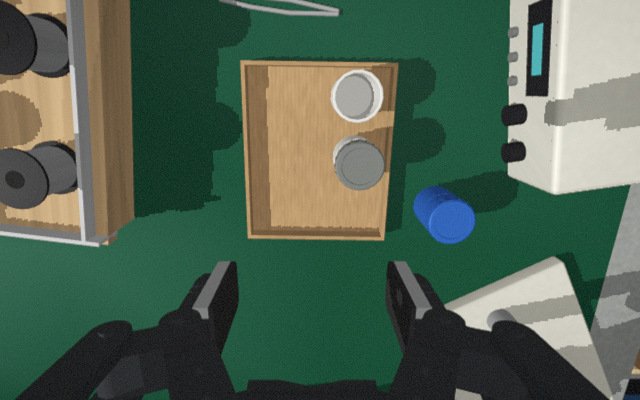

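View pics/r30.png

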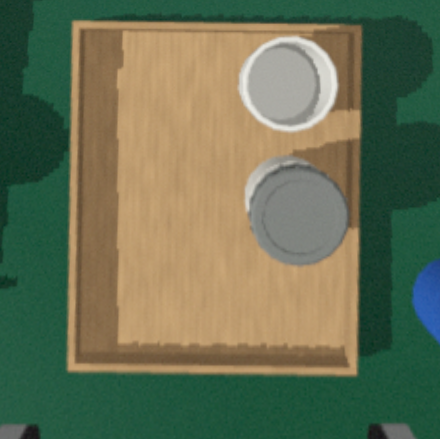

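>>> apply_moves:
  moves: "-0.5 0.12 -0.03 0.2 0 0 0;-0.5 0.13 -0.03 0.25 0 0 0;-0.5 0.12 -0.02 0.25 0 0 0;-0.5 0 0 0.25 0 0 0;-0.5 0 0 0.2 0 0 0;-0.5 0 0 0.05 0 0 0;-0.5 0 0 0 0 0 0;-0.5 0 0 0 0 0 0;-0.5 0 0 0 0 0 0"

```text
t: 57.08
eef_pos: [0.5133, -0.3796, 0.1015]
tool_rot: [0.0, -0.707, 0.707, -0.002]
contact_force: [0.6, 0.5, -0.1]
gripper_width: 0.753
```

```bash
python3 -c "
from h import *
go([.5125,-.3795,.0005],-90)
"
```

```text
turn first [-0.04 -0.02 -0.01] then shift(in turned frame) [-0.     0.007  0.842] rows 3.0 yaw now -90.0 pos [ 0.5133 -0.3796  0.1015]
```

>>> apply_moves:
  moves: "-0.5 0 0.005 0.25 0 0 0;-0.5 0 0 0.25 0 0 0;-0.5 0 0 0.2 0 0 0;-0.5 0 0 0.09 0 0 0;-0.5 0 0 0.05 0 0 0;-0.5 0 0 0 0 0 0;-0.5 0 0 0 0 0 0"

```text
t: 57.67
eef_pos: [0.5124, -0.38, 0.0002]
tool_rot: [0.0, -0.707, 0.708, -0.001]
contact_force: [1.4, 0.2, -0.0]
gripper_width: 0.749
```

>>> apply_moves:
  moves: "1 0 0 0 0 0 0;1 0 0 0 0 0 0;1 0 0 0 0 0 0;1 0 0 0 0 0 0;1 0 0 0 0 0 0;1 0 0 0 0 0 0;1 0 0 0 0 0 0"

```text
t: 58.25
eef_pos: [0.5127, -0.3804, 0.0007]
tool_rot: [0.0, -0.706, 0.708, -0.002]
contact_force: [-0.6, 0.2, 6.5]
gripper_width: 0.576
```

>>> apply_moves:
  moves: "1 0 0 -0.15 0 0 0;1 0 0 -0.3 0 0 0;1 0 0 -0.3 0 0 0;1 0 0 -0.3 0 0 0;1 0 0 -0.3 0 0 0;1 0 0 -0.25 0 0 0;1 0 0 0 0 0 0;1 0 0 0 0 0 0"

```text
t: 58.92
eef_pos: [0.5121, -0.38, 0.1929]
tool_rot: [0.0, -0.706, 0.708, -0.002]
contact_force: [-0.6, 0.4, -2.7]
gripper_width: 0.575
```

```bash
python3 -c "
from h import *
go([.5568,.3302,.19],-90)
o=bot.get_obs();print(o['gripper_width'],o['contact_force'])
"
```

```text
turn first [-0.05 -0.03 -0.03] then shift(in turned frame) [-5.918 -0.372  0.025] rows 18.0 yaw now -90.1 pos [ 0.5121 -0.38    0.1929]
0.5751087636446327 [-0.63422234  0.40906333 -2.6825195 ]
```

>>> apply_moves:
  moves: "1 -0.15 0 0 0 0 0;1 -0.3 0 0 0 0 0;1 -0.32 0 0 0 0 0;1 -0.32 0 0 0 0 0;1 -0.32 0 0 0 0 0;1 -0.32 0 0 0 0 0;1 -0.32 0 0 0 0 0;1 -0.32 0 0 0 0 0;1 -0.32 0 0 0 0 0;1 -0.32 0 0 0 0 0;1 -0.32 0 0 0 0 0;1 -0.32 0 0 0 0 0"

```text
t: 59.92
eef_pos: [0.51, 0.0601, 0.1888]
tool_rot: [-0.001, -0.707, 0.708, 0.001]
contact_force: [0.6, -0.6, -1.8]
gripper_width: 0.576
```

>>> apply_moves:
  moves: "1 -0.32 -0.05 0 0 0 0;1 -0.32 -0.07 0 0 0 0;1 -0.32 -0.07 0 0 0 0;1 -0.32 -0.07 0 0 0 0;1 -0.32 -0.06 0 0 0 0;1 -0.32 -0.05 0 0 0 0;1 -0.25 -0.01 0 0 0 0;1 -0.08 0 0 0 0 0;1 0 0 0 0 0 0;1 0 0 0 0 0 0;1 0 0 0 0 0 0;1 0 0 0 0 0 0"

```text
t: 60.92
eef_pos: [0.5583, 0.326, 0.1899]
tool_rot: [-0.001, -0.706, 0.709, -0.0]
contact_force: [-1.1, -0.2, -2.2]
gripper_width: 0.577
```

```bash
python3 -c "
from h import *
go([.5570,.3302,.04],-90)
"
```

```text
turn first [ 0.01 -0.03 -0.06] then shift(in turned frame) [-0.035  0.01   1.249] rows 4.0 yaw now -90.2 pos [0.5583 0.326  0.1899]
```

>>> apply_moves:
  moves: "1 -0.01 0 0.2 0 0 0;1 0 0 0.3 0 0 0;1 0 0 0.3 0 0 0;1 0 0 0.25 0 0 0;1 0 0 0.15 0 0 0;1 0 0 0.05 0 0 0;1 0 0 0 0 0 0;1 0 0 0 0 0 0;1 0 0 0 0 0 0"

```text
t: 61.67
eef_pos: [0.5594, 0.3303, 0.0426]
tool_rot: [0.002, -0.706, 0.708, -0.0]
contact_force: [0.6, -0.1, -1.9]
gripper_width: 0.572
```

```bash
python3 -c "
from h import *
p,c=wrist()
cv2.imwrite('pics/w31.png',p['image'][:,:,::-1])
go([.5570,.3302,.007],-90)
"
```

```text
turn first [-0.04  0.03 -0.03] then shift(in turned frame) [0.002 0.019 0.297] rows 1.0 yaw now -90.1 pos [0.5593 0.3304 0.0427]
```

View pics/w31.png

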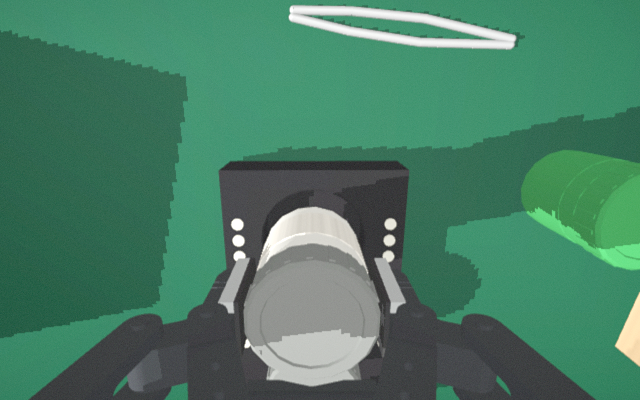

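>>> apply_moves:
  moves: "1 0 0.01 0 0 0 0;1 0 0 0.08 0 0 0;1 0 0 0.08 0 0 0;1 0 0 0.08 0 0 0;1 0 0 0.045 0 0 0;1 0 0 0 0 0 0;1 0 0 0 0 0 0"

```text
t: 62.3
eef_pos: [0.5562, 0.3294, 0.0063]
tool_rot: [-0.001, -0.707, 0.708, -0.0]
contact_force: [-2.4, -2.3, 7.8]
gripper_width: 0.569
```

>>> apply_moves:
  moves: "-0.7 0 0 0 0 0 0;-0.7 0 0 0 0 0 0;-0.7 0 0 0 0 0 0;-0.7 0 0 0 0 0 0;-0.7 0 0 -0.1 0 0 0;-0.7 0 0 -0.25 0 0 0;-0.7 0 0 -0.3 0 0 0;-0.7 0 0 -0.3 0 0 0;-0.7 0 0 -0.3 0 0 0;-0.7 0 0 -0.33 0 0 0;-0.7 0 0 -0.33 0 0 0;-0.7 0 0 0 0 0 0"

```text
t: 63.3
eef_pos: [0.5602, 0.333, 0.2461]
tool_rot: [0.007, -0.706, 0.708, -0.001]
contact_force: [1.5, 0.9, 1.4]
gripper_width: 0.851
```

>>> apply_moves:
  moves: "-0.7 0.1 0.2 -0.2 0 0 0;-0.7 0.2 0.2 -0.2 0 0 0;-0.7 0.3 0 -0.2 0 0 0;-0.7 0.3 0 -0.2 0 0 0;-0.7 0.2 0 -0.1 0 0 0;-0.7 0 0 0 0 0 0;-0.7 0 0 0 0 0 0;-0.7 0 0 0 0 0 0;-0.7 0 0 0 0 0 0"

```text
t: 64.05
eef_pos: [0.5077, 0.2018, 0.3411]
tool_rot: [0.0, 0.707, -0.707, -0.0]
contact_force: [-0.5, 0.1, 0.4]
gripper_width: 0.846
```

```bash
python3 -c "
from h import *
wrist();p,c=wrist()
cv2.imwrite('pics/w32.png',p['image'][:,:,::-1])
rect(p,c,.076,(.37,.61,.24,.42),'pics/r32.png',s=.0004)
for n in ('scene','side'):
  P=imaging.read_camera(n);cv2.imwrite(f'pics/{n}32.png',P['image'][:,:,::-1])
o=bot.get_obs();print(o['eef_pos'],o['contact_force'],o['joint_vel'].round(3))
"
```

```text
[0.50810988 0.2013946  0.3411064 ] [-0.53008098  0.06737806 -0.14740341] [ 0.005 -0.003  0.006 -0.003 -0.001 -0.001  0.001]
```

View pics/w32.png

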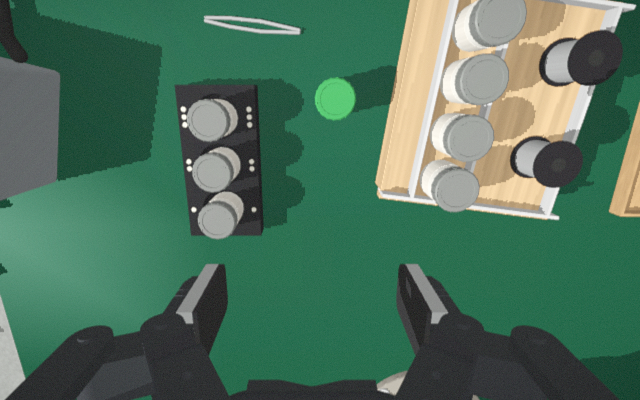

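View pics/r32.png

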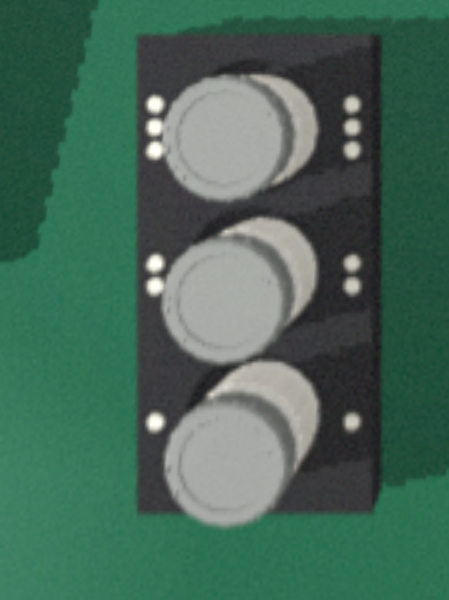

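View pics/scene32.png

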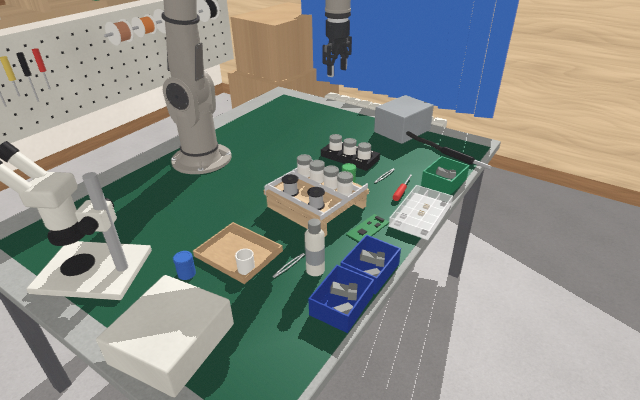

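View pics/side32.png

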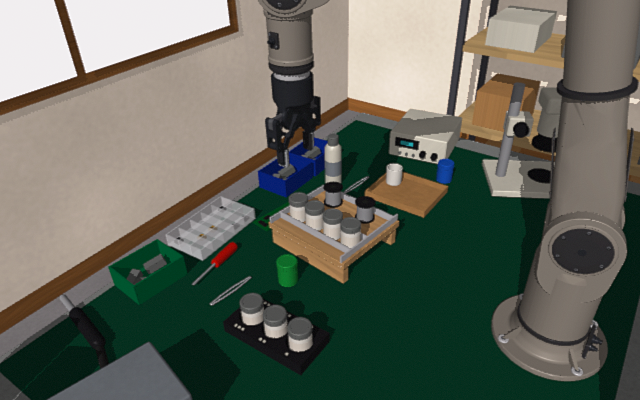

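```bash
python3 -c "
from h import *
p,c=wrist()
for uv,t in (((452,187),(.4862,.0391)),((463,138),(.5418,.032)),((478,79),(.5973,.0249)),((497,18),(.6529,.0178))):
  q=onz(c,uv,.136)[:2];print(q.round(4),t,round(1000*np.linalg.norm(q-t),1),'mm')
S=imaging.read_camera('scene');print(nets.spot_point(S,'empty_mid')[:2]);print(onz(cam(S),(244.5,262),.032))
bot.hand_in();print(bot.get_obs()['t'])
"
```

```text
[0.4873 0.0463] (0.4862, 0.0391) 7.2 mm
[0.5411 0.0409] (0.5418, 0.032) 8.9 mm
[0.6004 0.0333] (0.5973, 0.0249) 8.9 mm
[0.6561 0.0227] (0.6529, 0.0178) 5.9 mm
[{'location': [334.6, 143.7], 'score': 0.63}, {'location': [246.5, 264.3], 'score': 0.6}]
[ 0.58014066 -0.38111388  0.032     ]
the job is handed in; nothing more can be done
the job is handed in; nothing more can be done
```

The restock is complete and handed in, at about 64 s of the 210 s allowed. The hand-in gives no verdict, so the results below come only from my own camera checks.

**What I did**
- The used-up jar went from the front of the row into the carton's free place.
- Both older jars moved forward to places 1 and 2, in their order.
- Two new jars from the carton went into places 3 and 4.
- The three left-over jars went into tray pockets 1, 2 and 3, in that order.

**Last checks**
- **Row:** four upright jars, each 6–9 mm from its place (limit 27 mm). That last reading was from a slanted wrist view; a rough comparison in the side view soon after the row was filled put them within about 5 mm.
- **Tray:** the lids were within about 2.5 mm of the pocket centres (limit 12 mm), at seated height.
- **Empty jar:** it stands inside the carton, at about (0.580, −0.381). The network also gave a false "empty jar" near the tray with a slightly higher score; I ignored it because the picture shows the empty in the carton.
- **Everything else:** spools, look-alikes and tools look untouched in the pictures; I did not measure their positions again. No jar was seen to be knocked aside during the run.

**What went wrong**
- The first grasp on the empty jar missed, because the real fingertips sit about 31 mm behind the reported tool point. I measured this with two cameras and allowed for it from then on.

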